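# Fetch the starter pinion from behind the other parts

### The arm

A 6-joint arm with a two-finger parallel gripper is mounted at the origin on the work surface. World frame = base frame: x ahead of the robot, y to its left, z up, the work surface at z = 0. Lengths are in m, angles in rad, forces in N, time in s.
With the tool pointing down it reaches from about 0.375 to 0.975 m from the base axis. Payload 3.8 kg.
Tool frame: the origin (TCP) lies at the very end of the fingers, on their centre line; the grasp point (between the pads) lies 19 mm behind it; z points along the fingers, x is the direction in which the jaws open and shut, and the axes are right-handed (so a half turn about z gives the same grasp; the last joint's range is limited). The gripper opens to 88 mm and grips with 3 to 60 N. Pads are 18 mm wide; open, the fingers measure 123 mm over their backs; the gripper's body (75 mm by 187 mm) begins 45 mm behind the grasp point.
Start: joints at [-1.305, 0.264, 1.604, -0, 1.274, -0.037], TCP at [0.201, -0.644, 0.239] pointing down, gripper open.
Joint ranges: [-2.63, 2.63], [-0.94, 2.18], [0.31, 2.57], [-1.31, 4.45], [0, 2.66], [-2.55, 2.55]. Speed limits (rad/s): [2.57, 2.57, 3.14, 3.14, 3.14, 3.14].

### API

Orientations are given as a rotation vector (axis times angle).
In Python, from rig import manip gives the robot as it stands.
- The arm moves only by the tool arm_command, never from a script. Its argument "steps" is a list of rows, each a list of 2 entries, a list of its own where there are three numbers: the shift along the tool's x, y, z in cm, then the turn, a rotation vector about the tool's x, y, z in degrees. In form: [[[tx, ty, tz], [wx, wy, wz]], ...]. A call has 1 to 12 rows; each row shifts and turns the pose as measured when the row begins, along the tool's axes as they then stand; what a row does not reach is not made up. A row lasts 1/8 s, in which the tool goes at most 62.5 mm and 10.7 degrees, less where a joint would pass 70% of its speed; a pose out of reach is approached as far as the arm can. A call with a gripper value outside its range is refused whole. "hand" is the finger opening in cm, from 0 to 8.81, set as the call begins (left out, the last holds). The fingers move at their own pace and stop on an object; the grip force is fixed at half the most. Time passes only in rows, so rows that do not move let the fingers close. It gives the time, the measured TCP pose, the force and the opening at its end, in the units of the state.
- manip.observe(): the state, without advancing time (a new reading comes with each control period).
- manip.camera(name): name is "scene" or "top"; returns (picture, depth): 384x512x3 uint8, red, green, blue; 384x512 float32, m along the optical axis (not along the pixel's ray), 0 where there is no reading.
- manip.calibration(name): a dict with "camera_matrix" (3x3 intrinsics, pixels), "R" (3x3) and "t" (3): a world point X has camera coordinates R X + t. Camera axes: x right, y down, z forward; pixel columns grow to the right and rows downward; lengths in m; the calibration is good to about 2 mm. A picture is of the moment at which its call begins. calibration takes no time and is no camera call.
- manip.job_done(): hands the job in, once; it reports no verdict.
The state is a dict: "time": time; "q": joint angles; "joint_vel": joint speeds; "effort": joint torques, N m; "eef_pos": TCP position; "orientation": TCP orientation; "force": force on the tool from outside, world axes, zero at the start; "ft_torque": the same for the moment, N m; "gripper_width": finger opening in m.
Only numpy, scipy, OpenCV 4.12 (cv2) and the standard library are available. Lean on these libraries where they do the work, as an engineer would, in place of code of your own. Each camera call takes 0.05 s, during which the arm holds its last target. There are 200 camera calls.

### The job

The low pinion drive at the back of the parts tray has to come out. First stand the three tall parts that crowd it (the solenoid, the motor and the square ignition coil) upright on the brown cork mat, leaving the pinion where it is until all three are over there; then stand the pinion upright, gear up, in the middle of the steel dish, and only after that put the three tall parts back upright on the tray, each on the very spot it came from. Do not knock any part over, and leave the multimeter, the ratchet and the screwdriver alone.

Things in the scene. Friction and masses are not known exactly. Their poses are not given: they have to be found in the camera images.
- solenoid_mid (a point): starter solenoid, loose, about 0.45 kg: upright round steel cylinder 50 mm in diameter and 96 mm tall with a black top cap (same diameter, part of the 96 mm), on top of it two small copper studs 12 mm high. This point is at its centre, 48 mm above its underside; z points up to the studs, which are spread along y. It stands on one of the three outer spots of the tray, and different ones in different starts.
- motor_mid (a point): small motor, loose, about 0.6 kg: upright round aluminium can 60 mm in diameter and 100 mm tall with two thin dark bands, on top of it a short shaft stub 10 mm thick and 12 mm high. This point is at its centre, 50 mm above its underside; z points up to the shaft. It stands on one of the three outer spots of the tray.
- coil_mid (a point): ignition coil, loose, about 0.35 kg: upright square black block 46 x 46 mm and 94 mm tall with thin steel plates near its foot, on top of it a round grey tower 20 mm thick and 12 mm high. This point is at its centre, 47 mm above its underside; x and y point square to its side faces, which are turned by up to 12 degrees from the tray's, z up. It stands on one of the three outer spots of the tray.
- pinion_mid (a point): pinion drive, loose, about 0.25 kg: steel disc body 44 mm in diameter and 30 mm tall with a toothed gear about 31 mm across and 18 mm tall on top of it, 48 mm tall in all; the lowest of the four parts. This point is on its axis, 24 mm above its underside, so still within the 44 mm disc; z points up to the gear. It stands on the middle spot of the tray's far edge with the three tall parts close (10 to 25 mm clear) to its left, its right and in front of it.
- tray: parts tray, fixed: flat grey tray 180 mm (x) by 250 mm (y), floor 6 mm thick, rim 12 mm high. Origin at the centre of its underside, so the parts stand 6 mm above it. Thin flat dark round patches mark the four spots, flush with the floor: in tray axes x = 34, y = 0 mm (the pinion's, 48 mm across) and x = 34, y = 68; x = 34, y = -68; x = -34, y = 0 mm (the tall parts', 66 mm across). x points away from the robot, turned by up to 20 degrees.
- mat: brown cork mat, fixed, 290 mm (x) by 150 mm (y), 4 mm thick, to the left or the right of the tray: the side area. Origin at the centre of its underside; things on it stand 4 mm higher.
- dish: shallow round stainless steel dish, fixed, on the other side of the tray: 136 mm outside diameter at the foot, 160 mm at the rim, 20 mm high, wall 3 mm, flat floor 3 mm thick. Origin at the centre of its underside.
- meter: bystander: red multimeter, 90 x 180 mm, 36 mm high (47 mm at the dial), lying on the bench beyond the tray. Origin at the centre of its underside.
- ratchet: bystander: ratchet with black handle, 235 mm long, 28 mm high, lying on the bench at the far left. Origin on its underside, 103 mm from the end of the head; x points to the head.
- driver: bystander: screwdriver with green handle, lying on the bench at the far right. Origin on its underside; x points to the tip.
Not all that is in view belongs to the job. There is more than one size of the part that bears motor_mid; the job needs the largest. Leave any green or red look-alike of the part that bears solenoid_mid alone.

How it is judged:
By the outcome, as a careful person would: the job done as asked, in the order asked, and still so for the second after the job is handed in, with the robot touching nothing.
It also fails if it takes over 136 s, if anything falls off the work surface, if the arm or the gripper's body presses on something with over 40 N, if the wrist force passes 120 N, or if a joint passes its speed limit or range.

## Working session

There is one attempt and no reset: what is moved stays moved. The work goes in short steps, Python scripts to look and compute and a tool call to move; the robot and the scene stay as the last step left them, time stands still between calls to the robot, and variables do not carry over. Pictures are saved under pics/ and viewed, about 12 in all and at most 16, crops included, and the job is handed in when it is done.

Besides the shell and the picture viewer there is one more tool, called after "Request:" as name(argument=value, ...), one argument or row to a line, values as JSON. arm_command: Moves the arm, as the interface text tells. Its arguments: {"type":"object","properties":{"steps":{"type":"array","items":{"type":"array"}},"hand":{"type":"number"}},"required":["steps"]}

```bash
mkdir -p pics && cat > h.py <<'E'
import numpy as np, cv2
from rig import manip
def snap(name):
    im,d=manip.camera(name); c=manip.calibration(name)
    return im,d,np.array(c["camera_matrix"]),np.array(c["R"]),np.array(c["t"]).ravel()
def ray(K,R,t,u,v,z):
    o=-R.T@t; r=R.T@np.linalg.solve(K,[u,v,1.]); return o+r*(z-o[2])/r[2]
def cloud(d,K,R,t):
    v,u=np.mgrid[:d.shape[0],:d.shape[1]]
    P=np.stack([(u-K[0,2])/K[0,0]*d,(v-K[1,2])/K[1,1]*d,d],-1)
    return (P-t)@R
E
python3 - <<'E'
from h import *
for n in("scene","top"):
    im,d,K,R,t=snap(n); np.savez(f"{n}0.npz",im=im,d=d)
    cv2.imwrite(f"pics/{n}0.png",cv2.resize(im[...,::-1],(800,600),interpolation=cv2.INTER_CUBIC))
    print(n,K.tolist(),(-R.T@t).round(3),R.round(3).tolist())
print(manip.observe())
E
```

```text
scene [[427.6262551357822, 0.0, 257.0361751707881], [0.0, 427.6262551357822, 186.20354766116512], [0.0, 0.0, 1.0]] [1.196 0.557 0.965] [[-0.686, 0.727, 0.011], [0.523, 0.504, -0.687], [-0.505, -0.466, -0.726]]
top [[432.6221826325859, 0.0, 260.3607656323082], [0.0, 432.6221826325859, 198.19990161069214], [0.0, 0.0, 1.0]] [0.386 0.012 1.042] [[0.007, -1.0, -0.005], [-0.985, -0.006, -0.171], [0.171, 0.007, -0.985]]
{'time': 0.1, 'q': array([-1.30489994e+00,  2.64667049e-01,  1.60517294e+00, -3.03798787e-05,
        1.27370322e+00, -3.68987022e-02]), 'joint_vel': array([-5.69331892e-04, -7.20369674e-04, -2.86265156e-03,  9.83473866e-05,
       -1.78209042e-04,  1.37553871e-03]), 'effort': array([-1.95784028e-04, -5.03621650e+01, -3.58071613e+01,  7.30260951e-02,
        2.32869212e-02, -4.96810674e-05]), 'eef_pos': array([ 0.20110638, -0.64370402,  0.23755459]), 'orientation': array([-2.53011732e+00,  1.86027684e+00,  2.42730899e-03]), 'force': array([-0.64378106,  0.38976559,  0.0199574 ]), 'ft_torque': array([ 0.04821824, -0.01820976,  0.00771188]), 'gripper_width': 0.08790682723719398}
```

View pics/top0.png

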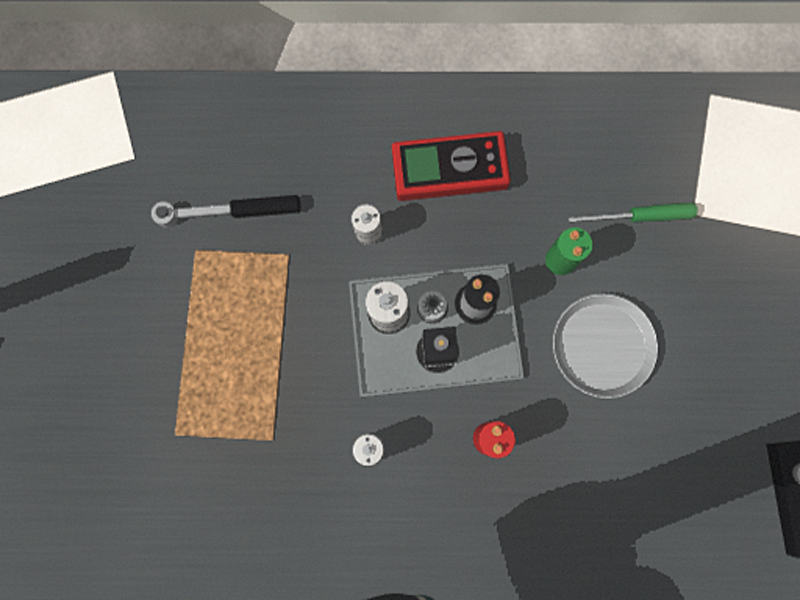

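View pics/scene0.png

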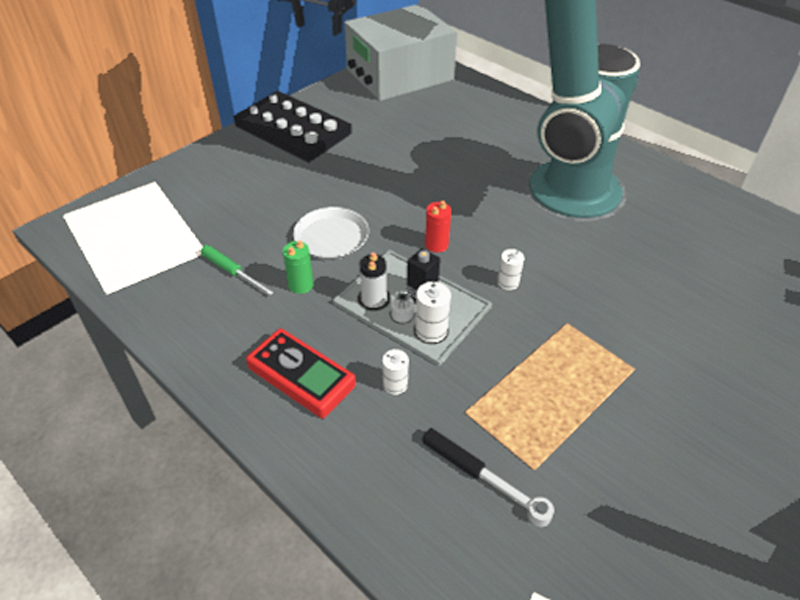

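Top view (800x600 scale): motor at (388,302), pinion (433,305), solenoid (480,295) and coil (440,345) on the tray. Mat is left at (232,345), dish right at (606,345). Small motors, green and red decoys stand around.

```bash
cat > m.py <<'E'
from h import *
def top_of(P,zlo,zhi,c,r):
    m=(P[...,2]>zlo)&(P[...,2]<zhi)&(np.hypot(P[...,0]-c[0],P[...,1]-c[1])<r)
    q=P[m][:,:2].astype(np.float32); return q,P[m][:,2]
E
python3 - <<'E'
from m import *
im,d,K,R,t=snap("top"); P=cloud(d,K,R,t); s=.64
P2=P.copy()
im2,d2,K2,R2,t2=snap("scene"); Q=cloud(d2,K2,R2,t2)
print("bench z",np.median(P[300:330,100:160,2]),"noise",P[300:330,100:160,2].std(), "scene bench", np.median(Q[230:240,300:310,2]))
for n,u,v,z in[("motor",388,302,.106),("pin",433,305,.054),("sol",480,295,.102),("coil",440,345,.1),("m1",366,218,.08),("m2",368,448,.08),("green",573,243,.1),("red",495,438,.1)]:
    c=ray(K,R,t,u*s,v*s,z)
    for nm,C in(("top",P),("scn",Q)):
        q,zz=top_of(C,z-.006,z+.006,c,.045)
        if len(q)<5: print(n,nm,c.round(3),len(q));continue
        (e,rad)=cv2.minEnclosingCircle(q); rr=cv2.minAreaRect(q)
        print(n,nm,"guess",c[:2].round(3),"circ",np.round(e,4),round(rad,4),"rect",np.round(rr[0],4),np.round(rr[1],4),round(rr[2],1),"z",np.median(zz).round(4),len(q))
hsv=cv2.cvtColor(im,cv2.COLOR_RGB2HSV)
# mat
m=cv2.inRange(hsv,(5,70,80),(25,255,255)); m[:,:100]=0; m[:,200:]=0
cs,_=cv2.findContours(m,0,2); c=max(cs,key=cv2.contourArea)[:,0]
w=np.array([ray(K,R,t,*p,.004)[:2] for p in c],np.float32); print("mat",cv2.minAreaRect(w))
# tray
print("px tray",im[228,320],im[180,240],"bench",im[280,300],"dish",im[220,385])
for nm,pts,z in(("tray corners",[(349,283),(513,265),(524,377),(361,396)],.012),):
    w=np.array([ray(K,R,t,u*s,v*s,z)[:2] for u,v in pts],np.float32); print(nm,w.round(3).tolist(),cv2.minAreaRect(w))
# dish rim via height
q,zz=top_of(P,.013,.026,ray(K,R,t,606*s,345*s,.02),.1); print("dish",cv2.minEnclosingCircle(q),len(q),np.median(zz))
crop=cv2.resize(im[140:300,210:440,::-1],(800,556),interpolation=cv2.INTER_CUBIC); cv2.imwrite("pics/crop1.png",crop)
E
```

```text
bench z -0.0008298118335739145 noise 0.06936576098510325 scene bench -0.0013887440121190602
motor top guess [0.559 0.045] circ [0.5597 0.0473] 0.0302 rect [0.56   0.0475] [0.0589 0.0575] 1.5 z 0.1054 539
motor scn guess [0.559 0.045] circ [0.5632 0.0513] 0.0313 rect [0.5636 0.0513] [0.0605 0.0565] 10.7 z 0.1047 268
pin top guess [ 0.565 -0.02 ] circ [ 0.569  -0.0343] 0.0305 rect [ 0.5674 -0.0343] [0.0607 0.0288] 89.2 z 0.0531 126
pin scn guess [ 0.565 -0.02 ] circ [ 0.5571 -0.0321] 0.0386 rect [ 0.5589 -0.0333] [0.0649 0.062 ] 9.3 z 0.0529 113
sol top guess [ 0.571 -0.085] circ [ 0.5771 -0.0881] 0.0252 rect [ 0.5766 -0.0875] [0.0488 0.0483] 89.2 z 0.1013 361
sol scn guess [ 0.571 -0.085] circ [ 0.5797 -0.0837] 0.0269 rect [ 0.5795 -0.0836] [0.0508 0.0464] 45.4 z 0.1008 164
coil top guess [ 0.499 -0.029] circ [ 0.5015 -0.0287] 0.0308 rect [ 0.5016 -0.0291] [0.0465 0.0459] 5.6 z 0.099 366
coil scn guess [ 0.499 -0.029] circ [ 0.5067 -0.0245] 0.0322 rect [ 0.5064 -0.0245] [0.0475 0.0459] 6.9 z 0.0986 151
m1 top guess [0.69 0.08] circ [0.6954 0.0837] 0.0172 rect [0.6965 0.0861] [0.0262 0
[... 683 characters left out ...]
5 z 0.096 334
red scn guess [ 0.372 -0.104] circ [ 0.3768 -0.1016] 0.0256 rect [ 0.3754 -0.1001] [0.0484 0.0455] 10.6 z 0.0963 81
mat ((0.5135615468025208, 0.28825315833091736), (0.14976198971271515, 0.29033172130584717), 87.39806365966797)
px tray [134 140 137] [104 107 107] bench [88 92 90] dish [176 177 177]
tray corners [[0.6060000061988831, 0.10899999737739563], [0.6370000243186951, -0.1469999998807907], [0.4620000123977661, -0.1599999964237213], [0.4320000112056732, 0.08699999749660492]] ((0.5339870452880859, -0.02924346923828125), (0.1759566217660904, 0.25752556324005127), 6.760768890380859)
dish ((0.5109607577323914, -0.2822675406932831), 0.07989223301410675) 557 0.017401916825395543
```

View pics/crop1.png

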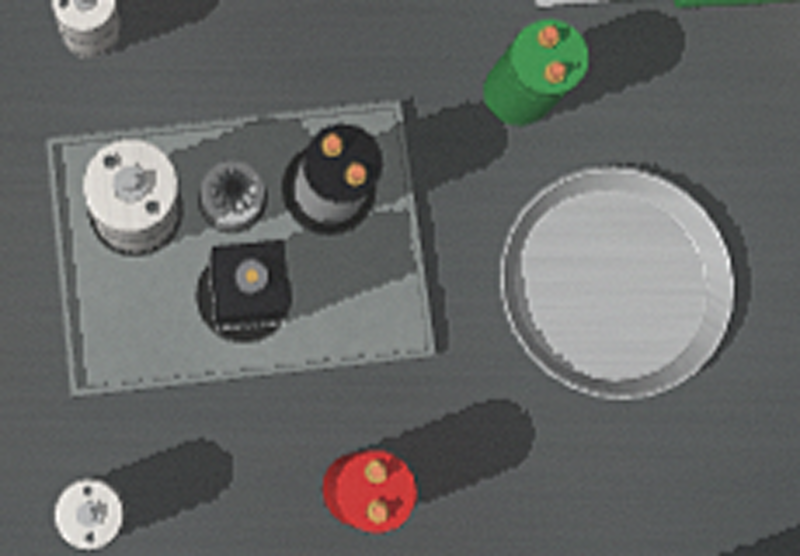

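```bash
cat >> h.py <<'E'
from scipy.spatial.transform import Rotation as Ro
def go(x,y,z,yaw):  # tool x at angle yaw (deg), z down
    s=manip.observe(); T=Ro.from_rotvec(s["orientation"]); a=np.radians(yaw)
    G=Ro.from_matrix(np.array([[np.cos(a),np.sin(a),0],[np.sin(a),-np.cos(a),0],[0,0,-1]]))
    print("pos",s["eef_pos"].round(4),"t",s["time"],"w",s["gripper_width"].round(4))
    print("turn deg",np.degrees((T.inv()*G).as_rotvec()).round(2))
    e=np.array([x,y,z])-s["eef_pos"]
    print("shift cm now",(100*T.inv().apply(e)).round(2),"after turn",(100*G.inv().apply(e)).round(2))
E
python3 -c "
from h import *
go(.5035,-.027,.2,-84)"
```

```text
Traceback (most recent call last):
  File "h.py", line 16, in go
    print("pos",s["eef_pos"].round(4),"t",s["time"],"w",s["gripper_width"].round(4))
                                                        ^^^^^^^^^^^^^^^^^^^^^^^^
AttributeError: 'float' object has no attribute 'round'
```

```bash
sed -i 's/s\["gripper_width"\].round(4)/round(s["gripper_width"],4)/' h.py
python3 -c "
from h import *
go(.5035,-.027,.2,-84)"
```

```text
pos [ 0.2012 -0.6439  0.2379] t 0.2 w 0.0881
turn deg [1.000e-02 8.000e-02 1.135e+01]
shift cm now [-49.86 -47.25   3.86] after turn [-58.19 -36.51   3.79]
```

Request:
arm_command(
  steps=[
    [[0,0,0],[0,0,5.7]],
    [[0,0,0],[0,0,5.65]],
    [[-5,-3.1,0],[0,0,0]],
    [[-5,-3.1,0],[0,0,0]],
    [[-5,-3.1,0],[0,0,0]],
    [[-5,-3.1,0],[0,0,0]],
    [[-5,-3.1,0],[0,0,0]],
    [[-5,-3.1,0],[0,0,0]],
    [[-5,-3.1,0],[0,0,0]],
    [[-5,-3.1,0],[0,0,0]],
    [[-5,-3.1,0],[0,0,0]],
    [[-5,-3.1,0],[0,0,0]],
  ],
  hand=8.8,
)

```text
time: 1.7
eef_pos: [0.4668, -0.1035, 0.237]
orientation: [-2.315, 2.118, -0.001]
force: [1.8, -0.7, 0.9]
gripper_width: 0.0881
```

```bash
python3 -c "
from h import *
go(.5035,-.027,.2,-84)"
```

```text
pos [ 0.4668 -0.1035  0.237 ] t 1.7 w 0.0881
turn deg [-0.17  0.12 -0.92]
shift cm now [-7.29 -4.32  3.73] after turn [-7.22 -4.45  3.7 ]
```

Request:
arm_command(
  steps=[
    [[-3.6,-2.2,0],[-0.17,0.12,-0.9]],
    [[-3.6,-2.2,0],[0,0,0]],
    [[0,0,2],[0,0,0]],
    [[0,0,1.7],[0,0,0]],
    [[0,0,0],[0,0,0]],
  ],
)

```text
time: 2.33
eef_pos: [0.5054, -0.0203, 0.199]
orientation: [-2.342, 2.092, -0.001]
force: [-1.0, 0.2, -0.2]
gripper_width: 0.0881
```

```bash
python3 - <<'E'
from h import *
go(.5035,-.027,.066,-84)
for n in("top","scene"):
    im,d,K,R,t=snap(n)
    p=K@(R@np.array([.5035,-.027,.1])+t); u,v=(p[:2]/p[2]).astype(int); print(n,u,v)
    cv2.imwrite(f"pics/{n}1.png",cv2.resize(im[max(v-70,0):v+70,u-90:u+90,::-1],(720,560),interpolation=cv2.INTER_CUBIC))
E
```

```text
pos [ 0.5054 -0.0203  0.199 ] t 2.325 w 0.0881
turn deg [-0.06  0.02  0.44]
shift cm now [ 0.65  0.28 13.3 ] after turn [ 0.65  0.26 13.3 ]
top 280 218
scene 271 164
```

View pics/scene1.png

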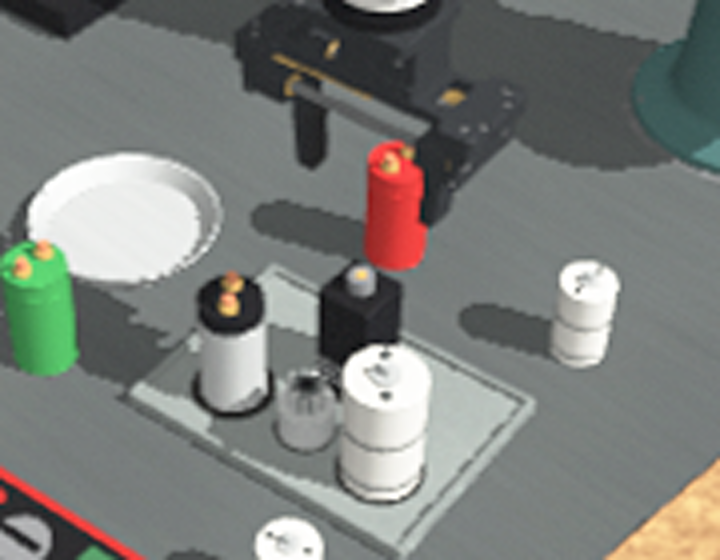

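The gripper hovers over the coil (360,300), with jaws left and right; descending.

Request:
arm_command(
  steps=[
    [[0.65,0.27,0],[0,0,0.44]],
    [[0,0,0],[0,0,0]],
    [[0,0,3],[0,0,0]],
    [[0,0,3],[0,0,0]],
    [[0,0,0],[0,0,0]],
  ],
)

```text
time: 3.05
eef_pos: [0.5075, -0.0305, 0.1438]
orientation: [-2.323, 2.103, -0.015]
force: [0.4, -0.2, -0.4]
gripper_width: 0.0879
```

```bash
python3 -c "
from h import *
go(.5035,-.027,.066,-84)"
```

```text
pos [ 0.5075 -0.0305  0.1438] t 3.05 w 0.0879
turn deg [-0.68 -0.12 -0.31]
shift cm now [-0.41  0.45  7.77] after turn [-0.39  0.36  7.78]
```

Request:
arm_command(
  steps=[
    [[-0.4,0.4,0],[-0.68,-0.12,-0.3]],
    [[0,0,2.5],[0,0,0]],
    [[0,0,0],[0,0,0]],
    [[0,0,0],[0,0,0]],
  ],
)

```text
time: 3.55
eef_pos: [0.5068, -0.0271, 0.1249]
orientation: [-2.331, 2.099, -0.01]
force: [-1.0, -0.4, 0.6]
gripper_width: 0.0882
```

```bash
python3 -c "
from h import *
go(.5035,-.027,.066,-84)"
```

```text
pos [ 0.5068 -0.0271  0.1249] t 3.55 w 0.0882
turn deg [-0.44 -0.08 -0.01]
shift cm now [-0.05  0.38  5.89] after turn [-0.05  0.33  5.89]
```

Request:
arm_command(
  steps=[
    [[0,0.35,1],[-0.44,-0.1,0]],
    [[0,0,1.7],[0,0,0]],
    [[0,0,1.7],[0,0,0]],
    [[0,0,1.5],[0,0,0]],
    [[0,0,0],[0,0,0]],
    [[0,0,0],[0,0,0]],
  ],
)

```text
time: 4.3
eef_pos: [0.5035, -0.0275, 0.0627]
orientation: [-2.334, 2.102, 0.001]
force: [0.4, -0.5, 0.9]
gripper_width: 0.0881
```

```bash
python3 -c "
from h import *
go(.5035,-.027,.066,-84)"
```

```text
pos [ 0.5035 -0.0275  0.0627] t 4.3 w 0.0881
turn deg [ 0.01  0.03 -0.01]
shift cm now [-0.05 -0.   -0.33] after turn [-0.05 -0.   -0.33]
```

Request:
arm_command(
  steps=[
    [[0,0,0],[0,0,0]],
    [[0,0,0],[0,0,0]],
    [[0,0,0],[0,0,0]],
    [[0,0,0],[0,0,0]],
    [[0,0,0],[0,0,0]],
    [[0,0,0],[0,0,0]],
  ],
  hand=0,
)

```text
time: 5.05
eef_pos: [0.5051, -0.0277, 0.0644]
orientation: [-2.333, 2.101, -0.004]
force: [-0.3, 1.0, -1.1]
gripper_width: 0.0457
```

```bash
python3 -c "
from h import *
go(.5035,-.0275,.21,-84)"
```

```text
pos [ 0.5051 -0.0277  0.0644] t 5.05 w 0.0457
turn deg [-0.19 -0.03 -0.01]
shift cm now [ -0.03   0.1  -14.56] after turn [ -0.04   0.15 -14.56]
```

Request:
arm_command(
  steps=[
    [[0,0,-1.5],[0,0,0]],
    [[0,0,-2.5],[0,0,0]],
    [[0,0,-3],[0,0,0]],
    [[0,0,-3],[0,0,0]],
    [[0,0,-3],[0,0,0]],
    [[0,0,-1.6],[0,0,0]],
    [[0,0,0],[0,0,0]],
  ],
)

```text
time: 5.92
eef_pos: [0.5014, -0.0272, 0.2156]
orientation: [2.334, -2.102, -0.004]
force: [0.4, 1.1, -2.7]
gripper_width: 0.0458
```

```bash
python3 -c "
from h import *
go(.42,.287,.21,-84)"
```

```text
pos [ 0.5014 -0.0272  0.2156] t 5.925 w 0.0458
turn deg [ 0.15  0.07 -0.01]
shift cm now [-32.09   4.82   0.61] after turn [-32.09   4.81   0.56]
```

Request:
arm_command(
  steps=[
    [[-1.6,0.2,0],[0,0,0]],
    [[-3.2,0.5,0],[0,0,0]],
    [[-3.5,0.5,0],[0,0,0]],
    [[-3.5,0.5,0],[0,0,0]],
    [[-3.5,0.5,0],[0,0,0]],
    [[-3.5,0.5,0],[0,0,0]],
    [[-3.5,0.5,0],[0,0,0]],
    [[-3.5,0.5,0],[0,0,0]],
    [[-3.2,0.5,0],[0,0,0]],
    [[-1.8,0.4,0],[0,0,0]],
    [[0,0,0],[0,0,0]],
  ],
)

```text
time: 7.3
eef_pos: [0.4043, 0.2883, 0.1979]
orientation: [2.315, -2.083, -0.036]
force: [-0.5, -1.3, -2.6]
gripper_width: 0.0454
```

```bash
python3 -c "
from h import *
go(.42,.287,.0624,-84)"
```

```text
pos [0.4043 0.2883 0.1979] t 7.3 w 0.0454
turn deg [ 2.07 -0.06  0.05]
shift cm now [ 0.28 -2.03 13.49] after turn [ 0.3  -1.54 13.55]
```

Request:
arm_command(
  steps=[
    [[0.3,-1.9,0],[2.07,0,0]],
    [[0,0,0],[0,0,0]],
    [[0,0,3],[0,0,0]],
    [[0,0,3],[0,0,0]],
    [[0,0,3],[0,0,0]],
    [[0,0,1.5],[0,0,0]],
    [[0,0,0],[0,0,0]],
    [[0,0,0],[0,0,0]],
  ],
)

```text
time: 8.3
eef_pos: [0.4281, 0.2832, 0.0901]
orientation: [-2.326, 2.108, -0.007]
force: [0.2, 0.3, -2.7]
gripper_width: 0.046
```

```bash
python3 -c "
from h import *
go(.42,.287,.0624,-84)"
```

```text
pos [0.4281 0.2832 0.0901] t 8.3 w 0.046
turn deg [-0.26 -0.1  -0.37]
shift cm now [-0.46  0.78  2.77] after turn [-0.46  0.76  2.77]
```

Request:
arm_command(
  steps=[
    [[-0.4,0.6,1],[-0.26,-0.1,-0.37]],
    [[0,0,0],[0,0,0]],
    [[0,0,1],[0,0,0]],
    [[0,0,0],[0,0,0]],
    [[0,0,0],[0,0,0]],
  ],
)

```text
time: 8.93
eef_pos: [0.423, 0.2882, 0.0714]
orientation: [-2.332, 2.098, -0.002]
force: [-0.6, 0.3, -3.0]
gripper_width: 0.0458
```

```bash
python3 -c "
from h import *
go(.42,.287,.0624,-84)"
```

```text
pos [0.423  0.2882 0.0714] t 8.925 w 0.0458
turn deg [-0.23  0.14  0.06]
shift cm now [0.09 0.32 0.9 ] after turn [0.08 0.31 0.9 ]
```

Lower in small rows, watching the force.

Request:
arm_command(
  steps=[
    [[0,0,0.5],[-0.2,0.1,0]],
    [[0,0,0.2],[0,0,0]],
    [[0,0,0.1],[0,0,0]],
    [[0,0,0],[0,0,0]],
  ],
)

```text
time: 9.43
eef_pos: [0.4233, 0.2882, 0.0629]
orientation: [-2.335, 2.101, 0.0]
force: [-0.3, -1.5, -3.1]
gripper_width: 0.0453
```

```bash
python3 -c "
from h import *
go(.42,.287,.0624,-84);print(manip.observe()['force'])"
```

```text
pos [0.4233 0.2882 0.0629] t 9.425 w 0.0453
turn deg [-0.03  0.03  0.05]
shift cm now [0.09 0.34 0.05] after turn [0.09 0.34 0.05]
[-0.27021545 -1.53088469 -3.10382009]
```

Request:
arm_command(
  steps=[
    [[0,0,0.1],[0,0,0]],
    [[0,0,0],[0,0,0]],
  ],
)

```text
time: 9.68
eef_pos: [0.4237, 0.2884, 0.0625]
orientation: [-2.334, 2.1, -0.0]
force: [-0.3, -0.0, -2.7]
gripper_width: 0.0459
```

Request:
arm_command(
  steps=[
    [[0,0,0.15],[0,0,0]],
    [[0,0,0],[0,0,0]],
  ],
)

```text
time: 9.93
eef_pos: [0.4242, 0.2886, 0.0626]
orientation: [-2.334, 2.099, -0.001]
force: [-0.5, -0.5, -2.6]
gripper_width: 0.0454
```

Request:
arm_command(
  steps=[
    [[0,0,0.3],[0,0,0]],
    [[0,0,0],[0,0,0]],
  ],
)

```text
time: 10.18
eef_pos: [0.4254, 0.2891, 0.0629]
orientation: [-2.333, 2.098, -0.002]
force: [0.2, 0.7, -3.0]
gripper_width: 0.0457
```

Request:
arm_command(
  steps=[
    [[-0.1,0.2,0.4],[0,0,0]],
    [[0,0,0.2],[0,0,0]],
  ],
)

```text
time: 10.42
eef_pos: [0.426, 0.2897, 0.0623]
orientation: [-2.333, 2.096, -0.008]
force: [-6.7, -3.3, 13.4]
gripper_width: 0.046
```

```bash
python3 -c "
from h import *
go(.42,.287,.0624,-84);print(manip.observe()['force'])"
```

```text
pos [0.426  0.2897 0.0623] t 10.425 w 0.046
turn deg [-0.42 -0.02  0.14]
shift cm now [ 0.2   0.63 -0.01] after turn [ 0.2   0.62 -0.01]
[-6.71529803 -3.26716361 13.38167636]
```

Request:
arm_command(
  steps=[
    [[0,0,-0.05],[0,0,0]],
    [[0,0,0],[0,0,0]],
    [[0,0,0],[0,0,0]],
    [[0,0,0],[0,0,0]],
    [[0,0,0],[0,0,0]],
  ],
  hand=8.0,
)

```text
time: 11.05
eef_pos: [0.4264, 0.2901, 0.0623]
orientation: [-2.332, 2.095, -0.009]
force: [-0.8, 0.2, 0.7]
gripper_width: 0.0803
```

```bash
python3 -c "
from h import *
go(.42,.287,.0624,-84);print(manip.observe()['force'])"
```

```text
pos [0.4264 0.2901 0.0623] t 11.05 w 0.0803
turn deg [-0.49  0.02  0.14]
shift cm now [ 0.24  0.67 -0.02] after turn [ 0.25  0.67 -0.01]
[-0.81199806  0.24221237  0.69992789]
```

Request:
arm_command(
  steps=[
    [[0,0,-2],[0,0,0]],
    [[0,0,-3],[-0.4,0,0]],
    [[0,0,-4],[0,0,0]],
    [[0,0,-4],[0,0,0]],
    [[5,-2,-1],[0,0,0]],
    [[5,-2,0],[0,0,0]],
    [[5,-2,0],[0,0,0]],
  ],
)

```text
time: 11.92
eef_pos: [0.5021, 0.147, 0.206]
orientation: [-2.346, 2.089, -0.002]
force: [-0.1, 0.1, -0.3]
gripper_width: 0.08
```

```bash
cat >> m.py <<'E'
def meas(items):
    for nm in("top","scene"):
        im,d,K,R,t=snap(nm); P=cloud(d,K,R,t)
        for n,x,y,z in items:
            q,zz=top_of(P,z-.005,z+.005,(x,y),.045)
            if len(q)<10: print(nm,n,len(q)); continue
            e,r=cv2.minEnclosingCircle(q); rr=cv2.minAreaRect(q)
            print(nm,n,"circ",np.round(e,4),round(r,4),"rect",np.round(rr[0],4),np.round(rr[1],4),round(rr[2],1),"z",round(float(np.median(zz)),4),len(q))
E
python3 - <<'E'
from m import *
meas([("coil",.4262,.29,.098),("motor",.5615,.049,.106),("sol",.578,-.086,.102)])
go(.5784,-.086,.2,-83)
im,*_=snap("top"); cv2.imwrite("pics/top2.png",im[...,::-1])
E
```

```text
top coil circ [0.4212 0.288 ] 0.031 rect [0.4218 0.2881] [0.0457 0.0471] 6.1 z 0.097 370
top motor circ [0.5599 0.047 ] 0.0299 rect [0.5607 0.0423] [0.059  0.0478] 6.8 z 0.1054 466
top sol circ [ 0.5769 -0.0881] 0.0251 rect [ 0.5767 -0.0884] [0.047  0.0482] 88.0 z 0.1012 347
scene coil circ [0.4252 0.2916] 0.0327 rect [0.427  0.2916] [0.05   0.0464] 6.4 z 0.0966 186
scene motor circ [0.5626 0.0531] 0.0321 rect [0.5643 0.051 ] [0.0586 0.0585] 85.7 z 0.1049 261
scene sol circ [ 0.5801 -0.0828] 0.0264 rect [ 0.5799 -0.0832] [0.0497 0.0468] 47.6 z 0.1007 155
pos [0.5034 0.1442 0.2058] t 12.025 w 0.0802
turn deg [-0.07 -0.15 -0.71]
shift cm now [23.7  -4.93  0.65] after turn [23.76 -4.64  0.58]
```

View pics/top2.png

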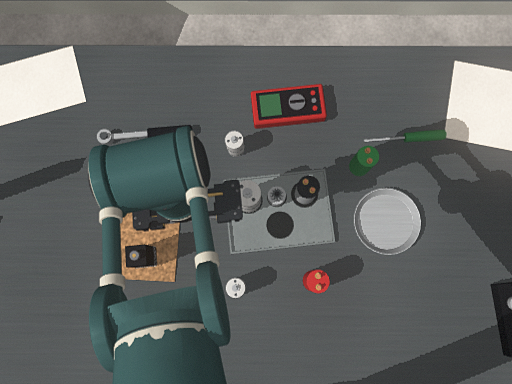

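Coil is standing on the mat at (138,256), and its spot on the tray (281,225) is bare. The two cameras' average matches the release pose, so I use averages. Now the solenoid.

Request:
arm_command(
  steps=[
    [[2.5,-0.5,0],[0,0,-0.7]],
    [[4.2,-0.8,0],[0,0,0]],
    [[4.2,-0.8,0],[0,0,0]],
    [[4.2,-0.8,0],[0,0,0]],
    [[4.2,-0.8,0],[0,0,0]],
    [[2.7,-0.6,0],[0,0,0]],
    [[1,0,0],[0,0,0]],
    [[0,0,0],[0,0,0]],
  ],
  hand=8.8,
)

```text
time: 13.08
eef_pos: [0.572, -0.0721, 0.202]
orientation: [2.363, -2.07, -0.013]
force: [0.4, 0.3, -0.6]
gripper_width: 0.0884
```

```bash
python3 -c "
from h import *
go(.5784,-.086,.065,-83)"
```

```text
pos [ 0.572  -0.0721  0.202 ] t 13.075 w 0.0884
turn deg [0.33 0.33 0.57]
shift cm now [ 1.54 -0.53 13.69] after turn [ 1.46 -0.47 13.7 ]
```

Request:
arm_command(
  steps=[
    [[1.5,-0.5,0],[0.33,0.33,0.57]],
    [[0,0,0],[0,0,0]],
    [[0,0,2],[0,0,0]],
    [[0,0,3],[0,0,0]],
    [[0,0,0],[0,0,0]],
  ],
)

```text
time: 13.7
eef_pos: [0.5779, -0.0833, 0.1485]
orientation: [-2.356, 2.078, 0.002]
force: [0.2, -0.5, -0.0]
gripper_width: 0.0877
```

```bash
python3 -c "
from h import *
go(.5784,-.086,.065,-83)"
```

```text
pos [ 0.5779 -0.0833  0.1485] t 13.7 w 0.0877
turn deg [0.05 0.07 0.17]
shift cm now [ 0.28 -0.02  8.35] after turn [ 0.27 -0.01  8.35]
```

Request:
arm_command(
  steps=[
    [[0.3,0,1],[0,0,0]],
    [[0,0,2],[0,0,0]],
    [[0,0,2],[0,0,0]],
    [[0,0,2],[0,0,0]],
    [[0,0,1],[0,0,0]],
  ],
)

```text
time: 14.32
eef_pos: [0.5813, -0.087, 0.0687]
orientation: [-2.354, 2.075, -0.007]
force: [-0.8, 0.2, -0.7]
gripper_width: 0.0881
```

```bash
python3 -c "
from h import *
go(.5784,-.086,.065,-83)"
```

```text
pos [ 0.5813 -0.087   0.0687] t 14.325 w 0.0881
turn deg [-0.31 -0.05  0.2 ]
shift cm now [-0.13  0.27  0.37] after turn [-0.13  0.27  0.37]
```

Request:
arm_command(
  steps=[
    [[-0.15,0.3,0.2],[-0.3,0,0]],
    [[0,0,0.1],[0,0,0]],
  ],
)

```text
time: 14.58
eef_pos: [0.5782, -0.0859, 0.0658]
orientation: [2.356, -2.077, 0.001]
force: [0.6, 0.2, -0.7]
gripper_width: 0.0881
```

Request:
arm_command(
  steps=[
    [[0,0,0],[0,0,0]],
    [[0,0,0],[0,0,0]],
    [[0,0,0],[0,0,0]],
    [[0,0,0],[0,0,0]],
    [[0,0,0],[0,0,0]],
    [[0,0,0],[0,0,0]],
  ],
  hand=0,
)

```text
time: 15.32
eef_pos: [0.5799, -0.0865, 0.0682]
orientation: [-2.356, 2.077, -0.007]
force: [0.9, 0.1, -0.4]
gripper_width: 0.0493
```

```bash
python3 -c "
from h import *
go(.51,.287,.21,-83)"
```

```text
pos [ 0.5799 -0.0865  0.0682] t 15.325 w 0.0493
turn deg [-0.23 -0.16  0.21]
shift cm now [-37.9    2.19 -14.3 ] after turn [-37.93   2.39 -14.18]
```

Request:
arm_command(
  steps=[
    [[0,0,-1.5],[0,0,0]],
    [[0,0,-2.5],[-0.2,0,0]],
    [[0,0,-3.5],[0,0,0]],
    [[0,0,-3.5],[0,0,0]],
    [[0,0,-3.0],[0,0,0]],
    [[0,0,-0.8],[0,0,0]],
    [[-2,0,0],[0,0,0]],
    [[-4,0.2,0],[0,0,0]],
    [[-4,0.2,0],[0,0,0]],
    [[-4,0.2,0],[0,0,0]],
    [[-4,0.2,0],[0,0,0]],
  ],
)

```text
time: 16.7
eef_pos: [0.5384, 0.0996, 0.2108]
orientation: [2.341, -2.075, -0.029]
force: [-0.2, -0.1, -4.1]
gripper_width: 0.0494
```

```bash
python3 -c "
from h import *
go(.51,.287,.21,-83)"
```

```text
pos [0.5384 0.0996 0.2108] t 16.7 w 0.0494
turn deg [ 1.29  0.29 -0.09]
shift cm now [-18.94   0.56   0.19] after turn [-18.94   0.54   0.08]
```

Request:
arm_command(
  steps=[
    [[-4,0,-0.2],[1.3,0.3,0]],
    [[-4,0,-0.1],[0,0,0]],
    [[-4,0,-0.1],[0,0,0]],
    [[-3.5,0.1,-0.1],[0.3,0,0]],
    [[-1.7,0.2,0],[0,0,0]],
    [[-1.2,0.2,0],[0,0,0]],
    [[0,0,0],[0,0,0]],
  ],
)

```text
time: 17.58
eef_pos: [0.4968, 0.2922, 0.2027]
orientation: [2.347, -2.065, -0.013]
force: [-0.3, 0.3, -3.9]
gripper_width: 0.0495
```

```bash
python3 -c "
from h import *
go(.51,.287,.0662,-83)"
```

```text
pos [0.4968 0.2922 0.2027] t 17.575 w 0.0495
turn deg [ 0.97 -0.2   0.31]
shift cm now [ 0.63 -1.47 13.63] after turn [ 0.67 -1.24 13.65]
```

Request:
arm_command(
  steps=[
    [[0.65,-1.0,0],[0.97,-0.2,0.3]],
    [[0,0,0],[0,0,0]],
    [[0,0,3],[0,0,0]],
    [[0,0,3],[0,0,0]],
    [[0,0,3],[0,0,0]],
    [[0,0,1.5],[0,0,0]],
    [[0,0,0.5],[0,0,0]],
    [[0,0,0],[0,0,0]],
  ],
)

```text
time: 18.58
eef_pos: [0.5143, 0.2812, 0.0933]
orientation: [-2.338, 2.089, -0.007]
force: [0.2, 1.1, -3.8]
gripper_width: 0.0495
```

```bash
python3 -c "
from h import *
go(.51,.287,.0662,-83)"
```

```text
pos [0.5143 0.2812 0.0933] t 18.575 w 0.0495
turn deg [-0.46  0.05 -0.58]
shift cm now [-0.62  0.39  2.71] after turn [-0.63  0.36  2.71]
```

Request:
arm_command(
  steps=[
    [[-0.6,0.3,0.8],[-0.45,0,-0.5]],
    [[0,0,0.8],[0,0,0]],
    [[0,0,0.3],[0,0,0]],
    [[0,0,0],[0,0,0]],
  ],
)

```text
time: 19.08
eef_pos: [0.5124, 0.2885, 0.0759]
orientation: [-2.349, 2.079, -0.001]
force: [-0.3, 0.5, -4.2]
gripper_width: 0.0497
```

```bash
python3 -c "
from h import *
go(.51,.287,.0662,-83)"
```

```text
pos [0.5124 0.2885 0.0759] t 19.075 w 0.0497
turn deg [-0.25  0.15 -0.02]
shift cm now [0.12 0.26 0.96] after turn [0.12 0.26 0.97]
```

Request:
arm_command(
  steps=[
    [[0,0.1,0.5],[-0.25,0.15,0]],
    [[0,0,0.35],[0,0,0]],
    [[0,0,0.2],[0,0,0]],
  ],
)

```text
time: 19.45
eef_pos: [0.5121, 0.2887, 0.0661]
orientation: [-2.352, 2.081, -0.001]
force: [-3.3, -2.7, 9.2]
gripper_width: 0.0496
```

```bash
python3 -c "
from h import *
go(.51,.287,.0662,-83)"
```

```text
pos [0.5121 0.2887 0.0661] t 19.45 w 0.0496
turn deg [-0.06  0.   -0.01]
shift cm now [ 0.14  0.23 -0.01] after turn [ 0.14  0.23 -0.01]
```

Contact exactly where expected. Release and rise.

Request:
arm_command(
  steps=[
    [[0,0,0],[0,0,0]],
    [[0,0,0],[0,0,0]],
    [[0,0,0],[0,0,0]],
    [[0,0,0],[0,0,0]],
    [[0,0,0],[0,0,0]],
  ],
  hand=8.3,
)

```text
time: 20.08
eef_pos: [0.5144, 0.2898, 0.0685]
orientation: [-2.348, 2.078, -0.004]
force: [0.4, -0.4, -0.1]
gripper_width: 0.0831
```

Request:
arm_command(
  steps=[
    [[0,0,-2],[0,0,0]],
    [[0,0,-3],[-0.3,0,0]],
    [[0,0,-4],[0,0,0]],
    [[0,0,-4],[0,0,0]],
    [[2,-0.8,-0.5],[0,0,0]],
    [[4,-0.8,0],[0,0,0]],
    [[4,-0.8,0],[0,0,0]],
    [[4,-0.8,0],[0,0,0]],
    [[4,-0.8,0],[0,0,0]],
    [[4,-0.8,0],[0,0,0]],
    [[1.5,0,0],[0,0,0]],
    [[0,0,0],[0,0,0]],
  ],
  hand=8.8,
)

```text
time: 21.58
eef_pos: [0.5919, 0.0496, 0.2107]
orientation: [-2.351, 2.082, 0.001]
force: [-0.7, 0.0, -0.3]
gripper_width: 0.088
```

```bash
python3 -c "
from h import *
go(.5613,.0495,.068,-83)"
```

```text
pos [0.5919 0.0496 0.2107] t 21.575 w 0.088
turn deg [-0.03  0.08 -0.05]
shift cm now [-0.34  3.04 14.27] after turn [-0.36  3.03 14.27]
```

Request:
arm_command(
  steps=[
    [[0,1.5,0],[0,0,0]],
    [[-0.3,1.5,0],[0,0,0]],
    [[0,0,2],[0,0,0]],
    [[0,0,3],[0,0,0]],
    [[0,0,0],[0,0,0]],
  ],
)

```text
time: 22.2
eef_pos: [0.5564, 0.0532, 0.1572]
orientation: [-2.357, 2.076, 0.005]
force: [-0.0, -0.2, 0.1]
gripper_width: 0.0886
```

```bash
python3 -c "
from h import *
go(.5613,.0495,.068,-83)"
```

```text
pos [0.5564 0.0532 0.1572] t 22.2 w 0.0886
turn deg [0.07 0.17 0.26]
shift cm now [ 0.45 -0.45  8.92] after turn [ 0.42 -0.44  8.92]
```

Request:
arm_command(
  steps=[
    [[0.4,-0.3,1],[0,0,0.2]],
    [[0,0,2],[0,0,0]],
    [[0,0,2],[0,0,0]],
    [[0,0,2],[0,0,0]],
    [[0,0,1.5],[0,0,0]],
  ],
)

```text
time: 22.82
eef_pos: [0.5652, 0.0501, 0.0729]
orientation: [-2.349, 2.075, -0.006]
force: [-0.9, 0.0, 0.1]
gripper_width: 0.0879
```

```bash
python3 -c "
from h import *
go(.5613,.0495,.068,-83)"
```

```text
pos [0.5652 0.0501 0.0729] t 22.825 w 0.0879
turn deg [-0.47  0.11  0.11]
shift cm now [0.01 0.4  0.48] after turn [0.01 0.39 0.49]
```

Request:
arm_command(
  steps=[
    [[0,0.45,0.4],[-0.4,0.1,0]],
    [[0.05,0,0.1],[0,0,0]],
  ],
)

```text
time: 23.08
eef_pos: [0.5604, 0.0489, 0.0669]
orientation: [2.355, -2.079, -0.001]
force: [0.0, -0.1, -0.1]
gripper_width: 0.088
```

Request:
arm_command(
  steps=[
    [[0,0,0],[0,0,0]],
    [[0,0,0],[0,0,0]],
    [[0,0,0],[0,0,0]],
    [[0,0,0],[0,0,0]],
    [[0,0,0],[0,0,0]],
    [[0,0,0],[0,0,0]],
  ],
  hand=0,
)

```text
time: 23.82
eef_pos: [0.5621, 0.0485, 0.0689]
orientation: [-2.353, 2.078, -0.005]
force: [-0.0, -0.8, -1.1]
gripper_width: 0.0592
```

```bash
python3 -c "
from h import *
go(.605,.287,.21,-83)"
```

```text
pos [0.5621 0.0485 0.0689] t 23.825 w 0.0592
turn deg [-0.19 -0.05  0.11]
shift cm now [-23.12  -7.26 -14.1 ] after turn [-23.15  -7.17 -14.11]
```

Request:
arm_command(
  steps=[
    [[0,0,-1.5],[0,0,0]],
    [[0,0,-2.5],[-0.2,0,0]],
    [[0,0,-3.5],[0,0,0]],
    [[0,0,-3.5],[0,0,0]],
    [[0,0,-3.0],[0,0,0]],
    [[0,0,-0.8],[0,0,0]],
    [[-2,-0.6,0],[0,0,0]],
    [[-4,-1.5,0],[0,0,0]],
    [[-4,-1.5,0],[0,0,0]],
    [[-4,-1.5,0],[0,0,0]],
  ],
)

```text
time: 25.08
eef_pos: [0.5864, 0.1978, 0.2109]
orientation: [2.337, -2.074, -0.027]
force: [1.1, 0.7, -6.1]
gripper_width: 0.059
```

```bash
python3 -c "
from h import *
go(.605,.287,.21,-83)"
```

```text
pos [0.5864 0.1978 0.2109] t 25.075 w 0.059
turn deg [ 1.36  0.09 -0.18]
shift cm now [-8.64 -2.9   0.03] after turn [-8.63 -2.93  0.09]
```

Request:
arm_command(
  steps=[
    [[-3.5,-1.2,-0.1],[1.3,0,0]],
    [[-3,-1,0],[0,0,0]],
    [[-1.5,-0.6,0],[0,0,0]],
    [[-0.4,0,0],[0,0,0]],
    [[0,0,0],[0,0,0]],
    [[0,0,0],[0,0,0]],
  ],
)

```text
time: 25.82
eef_pos: [0.5985, 0.291, 0.2005]
orientation: [2.344, -2.07, -0.016]
force: [-0.1, -0.2, -6.2]
gripper_width: 0.0595
```

```bash
python3 -c "
from h import *
go(.605,.287,.0669,-83)"
```

```text
pos [0.5985 0.291  0.2005] t 25.825 w 0.0595
turn deg [ 1.   -0.11  0.09]
shift cm now [ 0.45 -0.83 13.35] after turn [ 0.48 -0.6  13.36]
```

Request:
arm_command(
  steps=[
    [[0.4,-0.7,0],[1,-0.1,0]],
    [[0,0,0],[0,0,0]],
    [[0,0,3],[0,0,0]],
    [[0,0,3],[0,0,0]],
    [[0,0,3],[0,0,0]],
    [[0,0,1.5],[0,0,0]],
    [[0,0,0.5],[0,0,0]],
    [[0,0,0],[0,0,0]],
  ],
)

```text
time: 26.82
eef_pos: [0.6109, 0.2845, 0.0929]
orientation: [-2.342, 2.081, -0.008]
force: [0.3, 0.4, -6.0]
gripper_width: 0.0596
```

```bash
python3 -c "
from h import *
go(.605,.287,.0669,-83)"
```

```text
pos [0.6109 0.2845 0.0929] t 26.825 w 0.0596
turn deg [-0.54  0.1  -0.25]
shift cm now [-0.32  0.58  2.59] after turn [-0.32  0.55  2.6 ]
```

Request:
arm_command(
  steps=[
    [[-0.3,0.5,0.8],[-0.5,0.1,-0.2]],
    [[0,0,0.8],[0,0,0]],
    [[0,0,0.3],[0,0,0]],
    [[0,0,0],[0,0,0]],
  ],
)

```text
time: 27.32
eef_pos: [0.6073, 0.2882, 0.0758]
orientation: [-2.349, 2.079, -0.004]
force: [0.0, 0.6, -6.6]
gripper_width: 0.0594
```

```bash
python3 -c "
from h import *
go(.605,.287,.0669,-83)"
```

```text
pos [0.6073 0.2882 0.0758] t 27.325 w 0.0594
turn deg [-0.29  0.08 -0.02]
shift cm now [0.09 0.24 0.89] after turn [0.09 0.24 0.89]
```

Request:
arm_command(
  steps=[
    [[0,0.1,0.5],[-0.25,0.1,0]],
    [[0,0,0.35],[0,0,0]],
    [[0,0,0.2],[0,0,0]],
  ],
)

```text
time: 27.7
eef_pos: [0.6073, 0.2883, 0.067]
orientation: [-2.351, 2.081, -0.003]
force: [-5.1, -3.3, 10.0]
gripper_width: 0.0591
```

```bash
python3 -c "
from h import *
go(.605,.287,.0669,-83)"
```

```text
pos [0.6073 0.2883 0.067 ] t 27.7 w 0.0591
turn deg [-0.14 -0.01 -0.02]
shift cm now [0.1  0.24 0.01] after turn [0.1  0.24 0.01]
```

Request:
arm_command(
  steps=[
    [[0,0,0],[0,0,0]],
    [[0,0,0],[0,0,0]],
    [[0,0,0],[0,0,0]],
    [[0,0,0],[0,0,0]],
    [[0,0,0],[0,0,0]],
  ],
  hand=8.8,
)

```text
time: 28.32
eef_pos: [0.6109, 0.2899, 0.071]
orientation: [-2.345, 2.076, -0.008]
force: [0.6, -0.6, 0.1]
gripper_width: 0.088
```

Request:
arm_command(
  steps=[
    [[0,0,-2],[0,0,0]],
    [[0,0,-3],[-0.3,0,0]],
    [[0,0,-4],[0,0,0]],
    [[0,0,-4],[0,0,0]],
    [[2,0.4,-0.5],[0,0,0]],
    [[4,0.8,0],[0,0,0]],
    [[4,0.8,0],[0,0,0]],
    [[4,0.8,0],[0,0,0]],
    [[3,0.6,0],[0,0,0]],
  ],
)

```text
time: 29.45
eef_pos: [0.5944, 0.1097, 0.2128]
orientation: [-2.353, 2.074, -0.004]
force: [-0.1, -0.3, 0.0]
gripper_width: 0.0882
```

```bash
python3 - <<'E'
from m import *
meas([("coil",.4262,.29,.098),("sol",.511,.288,.1),("motor",.606,.288,.104),("pin",.57,-.018,.054),("pinrim",.57,-.018,.036)])
go(.57,-.018,.1,-83)
im,*_=snap("scene"); cv2.imwrite("pics/scene3.png",im[...,::-1])
E
```

```text
top coil 6
top sol 0
top motor circ [0.6047 0.2868] 0.0301 rect [0.6055 0.2868] [0.042  0.0588] 3.6 z 0.1028 109
top pin circ [ 0.5683 -0.0193] 0.0155 rect [ 0.5672 -0.0191] [0.0285 0.0294] 15.1 z 0.0532 119
top pinrim circ [ 0.5682 -0.0194] 0.0218 rect [ 0.5676 -0.0196] [0.0414 0.0403] 0.2 z 0.0353 128
scene coil circ [0.4246 0.2914] 0.032 rect [0.4266 0.2915] [0.0482 0.0462] 5.2 z 0.0969 185
scene sol circ [0.5105 0.2912] 0.0269 rect [0.5116 0.2909] [0.0486 0.0497] 44.5 z 0.0991 225
scene motor circ [0.6084 0.2894] 0.0307 rect [0.6088 0.2906] [0.0584 0.0585] 60.6 z 0.1031 371
scene pin circ [ 0.5737 -0.0161] 0.0176 rect [ 0.5718 -0.0161] [0.0293 0.0311] 64.2 z 0.0521 67
scene pinrim circ [ 0.5724 -0.0148] 0.023 rect [ 0.5759 -0.0125] [0.0374 0.0385] 42.7 z 0.035 65
pos [0.5944 0.1085 0.2127] t 29.55 w 0.0877
turn deg [-0.28  0.02  0.03]
shift cm now [12.26  4.02 11.24] after turn [12.26  3.96 11.27]
```

View pics/scene3.png

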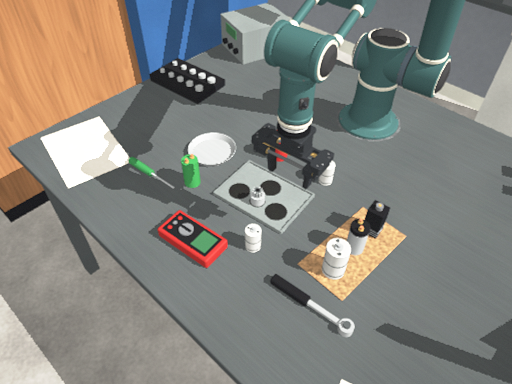

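All three tall parts stand on the mat (335,258), (359,236), (377,217); only the pinion is left on the tray at (257,196).

Request:
arm_command(
  steps=[
    [[2.5,0.8,0],[0,0,0]],
    [[4,1.3,0],[0,0,0]],
    [[4,1.3,0],[0,0,0]],
    [[1.7,0.5,0],[0,0,0]],
    [[0,0,2],[0,0,0]],
    [[0,0,3.5],[0,0,0]],
    [[0,0,3.5],[0,0,0]],
    [[0,0,1.5],[0,0,0]],
    [[0,0,0],[0,0,0]],
  ],
)

```text
time: 30.72
eef_pos: [0.5697, -0.0091, 0.0982]
orientation: [-2.355, 2.068, 0.007]
force: [-0.8, -0.0, 0.7]
gripper_width: 0.0878
```

```bash
python3 -c "
from h import *
go(.57,-.0175,.015,-83)"
```

```text
pos [ 0.5697 -0.0091  0.0982] t 30.725 w 0.0878
turn deg [-0.13  0.45  0.42]
shift cm now [0.9  0.09 8.31] after turn [0.84 0.07 8.32]
```

Request:
arm_command(
  steps=[
    [[0.85,0.1,0],[-0.1,0.45,0.4]],
    [[0,0,1.5],[0,0,0]],
    [[0,0,2],[0,0,0]],
    [[0,0,2],[0,0,0]],
    [[0,0,0.8],[0,0,0]],
    [[0,0,0],[0,0,0]],
  ],
)

```text
time: 31.48
eef_pos: [0.5749, -0.0184, 0.0371]
orientation: [-2.348, 2.078, -0.014]
force: [-0.6, -0.5, -0.3]
gripper_width: 0.0884
```

```bash
python3 -c "
from h import *
go(.57,-.0175,.014,-83)"
```

```text
pos [ 0.5749 -0.0184  0.0371] t 31.475 w 0.0884
turn deg [-0.61 -0.13 -0.03]
shift cm now [-0.16  0.5   2.31] after turn [-0.15  0.48  2.31]
```

Request:
arm_command(
  steps=[
    [[-0.15,0.5,0.8],[-0.6,-0.1,0]],
    [[0,0,0.9],[0,0,0]],
    [[0,0,0.4],[0,0,0]],
    [[0,0,0],[0,0,0]],
  ],
)

```text
time: 31.98
eef_pos: [0.5709, -0.0176, 0.0164]
orientation: [-2.351, 2.082, -0.004]
force: [0.3, -0.1, -0.1]
gripper_width: 0.0881
```

```bash
python3 -c "
from h import *
go(.57,-.0175,.014,-83)"
```

```text
pos [ 0.5709 -0.0176  0.0164] t 31.975 w 0.0881
turn deg [-0.14 -0.06 -0.04]
shift cm now [-0.03  0.09  0.24] after turn [-0.03  0.09  0.24]
```

Request:
arm_command(
  steps=[
    [[0,0.15,0.3],[-0.15,0,0]],
    [[0,0,0.1],[0,0,0]],
  ],
)

```text
time: 32.22
eef_pos: [0.5697, -0.0178, 0.0125]
orientation: [2.352, -2.082, 0.002]
force: [-0.1, 0.6, -0.5]
gripper_width: 0.0882
```

Request:
arm_command(
  steps=[
    [[0,0,0],[0,0,0]],
    [[0,0,0],[0,0,0]],
    [[0,0,0],[0,0,0]],
    [[0,0,0],[0,0,0]],
    [[0,0,0],[0,0,0]],
    [[0,0,0],[0,0,0]],
  ],
  hand=0,
)

```text
time: 32.98
eef_pos: [0.5701, -0.0179, 0.0129]
orientation: [2.352, -2.082, 0.003]
force: [0.3, 0.2, 0.4]
gripper_width: 0.0436
```

```bash
python3 -c "
from h import *
go(.513,-.28,.12,-83)"
```

```text
pos [ 0.5701 -0.0179  0.0129] t 32.975 w 0.0436
turn deg [-0.07 -0.08 -0.04]
shift cm now [ 25.33   8.83 -10.69] after turn [ 25.31   8.86 -10.71]
```

Request:
arm_command(
  steps=[
    [[0,0,-1.5],[0,0,0]],
    [[0,0,-3],[0,0,0]],
    [[0,0,-4],[0,0,0]],
    [[0,0,-4],[0,0,0]],
    [[0,0,-1],[0,0,0]],
    [[2,0.7,0],[0,0,0]],
    [[4,1.4,0],[0,0,0]],
    [[4,1.4,0],[0,0,0]],
    [[4,1.4,0],[0,0,0]],
    [[4,1.4,0],[0,0,0]],
    [[4,1.4,0],[0,0,0]],
  ],
)

```text
time: 34.35
eef_pos: [0.5089, -0.2517, 0.1424]
orientation: [2.35, -2.07, -0.025]
force: [0.4, 0.9, -3.0]
gripper_width: 0.0432
```

```bash
python3 -c "
from h import *
go(.513,-.28,.12,-83)"
```

```text
pos [ 0.5089 -0.2517  0.1424] t 34.35 w 0.0432
turn deg [1.01 0.3  0.27]
shift cm now [ 2.87 -0.09  2.22] after turn [ 2.86 -0.06  2.24]
```

Request:
arm_command(
  steps=[
    [[2,0,0],[1,0.3,0.3]],
    [[0.8,0,0],[0,0,0]],
    [[0,0,1.5],[0,0,0]],
    [[0,0,3],[0,0,0]],
    [[0,0,3],[0,0,0]],
    [[0,0,1],[0,0,0]],
    [[0,0,0],[0,0,0]],
  ],
)

```text
time: 35.22
eef_pos: [0.5077, -0.2768, 0.0469]
orientation: [2.351, -2.083, -0.018]
force: [0.1, 0.4, -2.4]
gripper_width: 0.0431
```

```bash
python3 -c "
from h import *
go(.513,-.28,.01,-83)"
```

```text
pos [ 0.5077 -0.2768  0.0469] t 35.225 w 0.0431
turn deg [ 0.45  0.46 -0.07]
shift cm now [ 0.41 -0.51  3.68] after turn [ 0.39 -0.49  3.69]
```

Request:
arm_command(
  steps=[
    [[0.4,-0.5,0.5],[0.45,0.45,0]],
    [[0,0,1],[0,0,0]],
    [[0,0,0.8],[0,0,0]],
    [[0,0,0.2],[0,0,0]],
  ],
)

```text
time: 35.72
eef_pos: [0.5161, -0.2811, 0.0232]
orientation: [-2.352, 2.081, -0.009]
force: [0.1, 1.2, -2.4]
gripper_width: 0.0436
```

```bash
python3 -c "
from h import *
go(.513,-.28,.01,-83)"
```

```text
pos [ 0.5161 -0.2811  0.0232] t 35.725 w 0.0436
turn deg [-0.28 -0.2  -0.02]
shift cm now [-0.15  0.3   1.32] after turn [-0.14  0.29  1.32]
```

Request:
arm_command(
  steps=[
    [[-0.15,0.3,0.4],[-0.3,-0.2,0]],
    [[0,0,0.4],[0,0,0]],
    [[0,0,0.3],[0,0,0]],
    [[0,0,0.15],[0,0,0]],
  ],
)

```text
time: 36.22
eef_pos: [0.5128, -0.2802, 0.0101]
orientation: [2.352, -2.082, -0.0]
force: [0.3, 0.1, -1.5]
gripper_width: 0.0435
```

```bash
python3 -c "
from h import *
go(.513,-.28,.0097,-83)"
```

```text
pos [ 0.5128 -0.2802  0.0101] t 36.225 w 0.0435
turn deg [ 0.02 -0.01 -0.04]
shift cm now [-0.02 -0.02  0.04] after turn [-0.02 -0.02  0.04]
```

Request:
arm_command(
  steps=[
    [[0,0,0.15],[0,0,0]],
    [[0,0,0.1],[0,0,0]],
  ],
)

```text
time: 36.48
eef_pos: [0.5128, -0.2803, 0.0099]
orientation: [2.352, -2.082, -0.002]
force: [-3.9, 1.7, 4.3]
gripper_width: 0.0432
```

Contact; open (limited to 6.5 cm, within the dish) and rise, then stop to one side for a look.

Request:
arm_command(
  steps=[
    [[0,0,0],[0,0,0]],
    [[0,0,0],[0,0,0]],
    [[0,0,0],[0,0,0]],
    [[0,0,0],[0,0,0]],
  ],
  hand=6.5,
)

```text
time: 36.98
eef_pos: [0.5145, -0.2812, 0.0112]
orientation: [-2.352, 2.082, -0.005]
force: [-0.0, 0.4, -0.5]
gripper_width: 0.0649
```

Request:
arm_command(
  steps=[
    [[0,0,-2],[0,0,0]],
    [[0,0,-3],[0,0,0]],
    [[0,0,-4],[0,0,0]],
    [[0,0,-4],[0,0,0]],
    [[0,0,-4],[0,0,0]],
    [[0,0,-3.5],[0,0,0]],
    [[-3,-0.5,0],[0,0,0]],
    [[-5,-1,0],[0,0,0]],
    [[-5,-1,0],[0,0,0]],
    [[-5,-1,0],[0,0,0]],
    [[-5,-1,0],[0,0,0]],
    [[-5,-1,0],[0,0,0]],
  ],
)

```text
time: 38.48
eef_pos: [0.5382, 0.0071, 0.2406]
orientation: [-2.338, 2.086, -0.035]
force: [0.0, -0.1, -0.3]
gripper_width: 0.0651
```

```bash
python3 - <<'E'
from m import *
meas([("pin",.513,-.28,.051),("dishrim",.513,-.28,.018)])
for n in("top","scene"):
    im,d,K,R,t=snap(n); P=cloud(d,K,R,t); q,_=top_of(P,.013,.026,(.513,-.28),.09); print(cv2.minEnclosingCircle(q))
go(.6073,.2885,.12,-83)
im,*_=snap("top"); cv2.imwrite("pics/top4.png",im[...,::-1])
E
```

```text
top pin circ [ 0.5116 -0.2805] 0.0166 rect [ 0.5114 -0.2803] [0.0287 0.0311] 61.4 z 0.0505 131
top dishrim circ [ 0.508  -0.2681] 0.0173 rect [ 0.5071 -0.2642] [0.0345 0.008 ] 12.2 z 0.0186 17
scene pin circ [ 0.5164 -0.2776] 0.0187 rect [ 0.516  -0.2756] [0.0309 0.0266] 13.7 z 0.0492 45
scene dishrim circ [ 0.5215 -0.2703] 0.0205 rect [ 0.5254 -0.2669] [0.0153 0.0405] 40.9 z 0.0172 28
((0.5107001662254333, -0.2828453779220581), 0.08009804040193558)
((0.5123383402824402, -0.27839821577072144), 0.08167234808206558)
pos [0.5383 0.0062 0.2401] t 38.675 w 0.0649
turn deg [-1.14 -0.67 -0.33]
shift cm now [-27.38  -9.9   11.89] after turn [-27.18 -10.29  12.01]
```

View pics/top4.png

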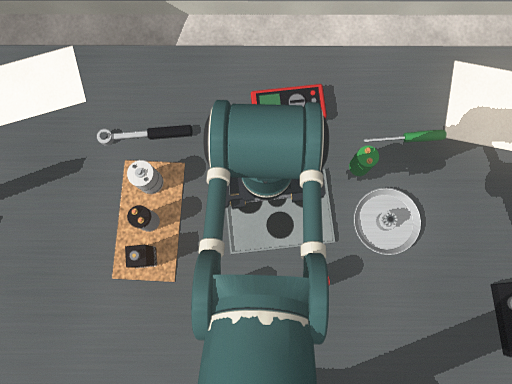

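Pinion stands upright in the middle of the dish (388,220); the three parts are upright on the mat. Now return the motor.

Request:
arm_command(
  steps=[
    [[-4,-1.5,0.3],[-1.1,-0.6,-0.3]],
    [[-5,-2,0.5],[0,0,0]],
    [[-5,-2,0.5],[0,0,0]],
    [[-5,-2,0.5],[0,0,0]],
    [[-5,-2,0.5],[0,0,0]],
    [[-2.5,-1,0.5],[0,0,0]],
    [[0,0,0],[0,0,0]],
  ],
  hand=8.8,
)

```text
time: 39.6
eef_pos: [0.6194, 0.2737, 0.2127]
orientation: [2.33, -2.105, 0.01]
force: [0.3, 0.0, -0.6]
gripper_width: 0.0879
```

```bash
python3 -c "
from h import *
go(.6073,.2883,.067,-83)"
```

```text
pos [0.6194 0.2737 0.2127] t 39.6 w 0.0879
turn deg [-0.16 -0.36 -1.2 ]
shift cm now [-1.67  1.1  14.55] after turn [-1.6   1.03 14.57]
```

Request:
arm_command(
  steps=[
    [[-1.6,1.05,0],[-0.2,-0.4,-1.2]],
    [[0,0,0],[0,0,0]],
    [[0,0,2],[0,0,0]],
    [[0,0,3],[0,0,0]],
    [[0,0,0],[0,0,0]],
  ],
)

```text
time: 40.22
eef_pos: [0.6059, 0.2832, 0.1606]
orientation: [2.348, -2.085, -0.001]
force: [-0.8, 0.3, -0.0]
gripper_width: 0.0878
```

```bash
python3 -c "
from h import *
go(.6073,.2883,.067,-83)"
```

```text
pos [0.6059 0.2832 0.1606] t 40.225 w 0.0878
turn deg [ 0.09 -0.04 -0.21]
shift cm now [-0.49 -0.21  9.36] after turn [-0.49 -0.2   9.36]
```

Request:
arm_command(
  steps=[
    [[-0.5,-0.1,1],[0,0,-0.2]],
    [[0,0,2],[0,0,0]],
    [[0,0,2],[0,0,0]],
    [[0,0,2],[0,0,0]],
    [[0,0,1.5],[0,0,0]],
  ],
)

```text
time: 40.85
eef_pos: [0.6079, 0.2887, 0.0724]
orientation: [-2.351, 2.081, -0.002]
force: [0.3, 0.3, -0.0]
gripper_width: 0.0879
```

```bash
python3 -c "
from h import *
go(.6073,.2883,.067,-83)"
```

```text
pos [0.6079 0.2887 0.0724] t 40.85 w 0.0879
turn deg [-0.13  0.01 -0.03]
shift cm now [0.04 0.06 0.54] after turn [0.04 0.06 0.54]
```

Request:
arm_command(
  steps=[
    [[0.05,0.12,0.5],[-0.15,0,0]],
    [[0,0,0.1],[0,0,0]],
  ],
)

```text
time: 41.1
eef_pos: [0.6055, 0.2875, 0.0637]
orientation: [2.35, -2.08, -0.003]
force: [-0.2, -0.6, 0.4]
gripper_width: 0.0881
```

Request:
arm_command(
  steps=[
    [[0,0,0],[0,0,0]],
    [[0,0,0],[0,0,0]],
    [[0,0,0],[0,0,0]],
    [[0,0,0],[0,0,0]],
    [[0,0,0],[0,0,0]],
    [[0,0,0],[0,0,0]],
  ],
  hand=0,
)

```text
time: 41.85
eef_pos: [0.6069, 0.288, 0.0657]
orientation: [2.352, -2.082, -0.001]
force: [-0.1, -0.6, -1.2]
gripper_width: 0.0594
```

```bash
python3 -c "
from h import *
go(.5621,.0485,.21,-83)"
```

```text
pos [0.6069 0.288  0.0657] t 41.85 w 0.0594
turn deg [ 0.02  0.01 -0.03]
shift cm now [ 23.23   7.36 -14.43] after turn [ 23.23   7.37 -14.43]
```

Request:
arm_command(
  steps=[
    [[0,0,-1.5],[0,0,0]],
    [[0,0,-2.5],[0,0,0]],
    [[0,0,-3.5],[0,0,0]],
    [[0,0,-3.5],[0,0,0]],
    [[0,0,-3.2],[0,0,0]],
    [[0,0,-1],[0,0,0]],
    [[2,0.6,0],[0,0,0]],
    [[4,1.3,0],[0,0,0]],
    [[4,1.3,0],[0,0,0]],
    [[4,1.3,0],[0,0,0]],
    [[4,1.3,0],[0,0,0]],
  ],
)

```text
time: 43.22
eef_pos: [0.5595, 0.0933, 0.2112]
orientation: [2.338, -2.059, -0.021]
force: [-0.0, -0.0, -6.2]
gripper_width: 0.0595
```

```bash
python3 -c "
from h import *
go(.5617,.049,.21,-83)"
```

```text
pos [0.5595 0.0933 0.2112] t 43.225 w 0.0595
turn deg [ 1.61 -0.4   0.26]
shift cm now [4.42 0.34 0.16] after turn [4.42 0.32 0.12]
```

Request:
arm_command(
  steps=[
    [[3,0.2,0],[1.6,-0.4,0.2]],
    [[1.2,0,0],[0,0,0]],
    [[0,0,0],[0,0,0]],
    [[0,0,2],[0,0,0]],
    [[0,0,3],[0,0,0]],
    [[0,0,3],[0,0,0]],
    [[0,0,1.5],[0,0,0]],
    [[0,0,0],[0,0,0]],
  ],
)

```text
time: 44.22
eef_pos: [0.5542, 0.0498, 0.1028]
orientation: [2.346, -2.074, -0.018]
force: [0.2, -0.7, -5.5]
gripper_width: 0.0593
```

```bash
python3 -c "
from h import *
go(.5617,.049,.0677,-83)"
```

```text
pos [0.5542 0.0498 0.1028] t 44.225 w 0.0593
turn deg [0.89 0.1  0.05]
shift cm now [ 0.18 -0.79  3.5 ] after turn [ 0.17 -0.74  3.51]
```

Request:
arm_command(
  steps=[
    [[0.15,-0.75,0.5],[0.85,0.1,0]],
    [[0,0,0.8],[0,0,0]],
    [[0,0,0.8],[0,0,0]],
    [[0,0,0.2],[0,0,0]],
  ],
)

```text
time: 44.72
eef_pos: [0.5652, 0.0499, 0.0813]
orientation: [-2.351, 2.077, -0.007]
force: [0.3, 0.6, -5.7]
gripper_width: 0.0598
```

```bash
python3 -c "
from h import *
go(.5617,.049,.0677,-83)"
```

```text
pos [0.5652 0.0499 0.0813] t 44.725 w 0.0598
turn deg [-0.36 -0.03  0.09]
shift cm now [0.04 0.37 1.36] after turn [0.05 0.36 1.36]
```

Request:
arm_command(
  steps=[
    [[0.05,0.38,0.4],[-0.36,0,0]],
    [[0,0,0.4],[0,0,0]],
    [[0,0,0.2],[0,0,0]],
  ],
)

```text
time: 45.1
eef_pos: [0.5615, 0.0487, 0.0711]
orientation: [2.354, -2.08, 0.001]
force: [0.0, -1.2, -6.4]
gripper_width: 0.0596
```

```bash
python3 -c "
from h import *
go(.5617,.049,.0677,-83)"
```

```text
pos [0.5615 0.0487 0.0711] t 45.1 w 0.0596
turn deg [-0.02 -0.03  0.07]
shift cm now [-0.03 -0.02  0.34] after turn [-0.03 -0.02  0.34]
```

Request:
arm_command(
  steps=[
    [[-0.03,0,0.3],[0,0,0]],
    [[0,0,0.15],[0,0,0]],
  ],
)

```text
time: 45.35
eef_pos: [0.562, 0.049, 0.0677]
orientation: [-2.354, 2.08, -0.002]
force: [-5.5, 0.4, 9.6]
gripper_width: 0.0596
```

Request:
arm_command(
  steps=[
    [[0,0,0],[0,0,0]],
    [[0,0,0],[0,0,0]],
    [[0,0,0],[0,0,0]],
    [[0,0,0],[0,0,0]],
  ],
  hand=8.8,
)

```text
time: 45.85
eef_pos: [0.5657, 0.0492, 0.0708]
orientation: [-2.35, 2.076, -0.01]
force: [-0.6, -0.5, -0.6]
gripper_width: 0.0884
```

Request:
arm_command(
  steps=[
    [[0,0,-2],[0,0,0]],
    [[0,0,-3],[0,0,0]],
    [[0,0,-4],[0,0,0]],
    [[0,0,-4],[0,0,0]],
    [[-2,0.8,-0.8],[0,0,0]],
    [[-4,0.5,0],[0,0,0]],
    [[-4,0.5,0],[0,0,0]],
    [[-4,0.5,0],[0,0,0]],
    [[-4,0.5,0],[0,0,0]],
    [[-4,0.5,0],[0,0,0]],
    [[-1.5,0,0],[0,0,0]],
    [[0,0,0],[0,0,0]],
  ],
)

```text
time: 47.35
eef_pos: [0.4914, 0.2879, 0.2022]
orientation: [2.35, -2.076, -0.003]
force: [-0.4, -0.2, -0.4]
gripper_width: 0.0881
```

```bash
python3 -c "
from h import *
go(.5121,.2887,.066,-83)"
```

```text
pos [0.4914 0.2879 0.2022] t 47.35 w 0.0881
turn deg [ 0.34 -0.13  0.1 ]
shift cm now [ 0.14 -2.14 13.61] after turn [ 0.17 -2.06 13.62]
```

Request:
arm_command(
  steps=[
    [[0.15,-2.05,0],[0.3,-0.1,0]],
    [[0,0,0],[0,0,0]],
    [[0,0,2],[0,0,0]],
    [[0,0,3],[0,0,0]],
    [[0,0,0],[0,0,0]],
  ],
)

```text
time: 47.98
eef_pos: [0.5143, 0.2842, 0.1479]
orientation: [2.347, -2.084, 0.001]
force: [0.5, 0.1, -0.2]
gripper_width: 0.088
```

```bash
python3 -c "
from h import *
go(.5121,.2887,.066,-83)"
```

```text
pos [0.5143 0.2842 0.1479] t 47.975 w 0.088
turn deg [ 0.12 -0.14 -0.22]
shift cm now [-0.49  0.15  8.19] after turn [-0.47  0.17  8.19]
```

Request:
arm_command(
  steps=[
    [[-0.45,0.2,1],[0.1,-0.1,-0.2]],
    [[0,0,2],[0,0,0]],
    [[0,0,2],[0,0,0]],
    [[0,0,2],[0,0,0]],
    [[0,0,0.8],[0,0,0]],
  ],
)

```text
time: 48.6
eef_pos: [0.5137, 0.2899, 0.0703]
orientation: [-2.348, 2.079, -0.003]
force: [0.0, -0.9, -0.6]
gripper_width: 0.0878
```

```bash
python3 -c "
from h import *
go(.5121,.2887,.066,-83)"
```

```text
pos [0.5137 0.2899 0.0703] t 48.6 w 0.0878
turn deg [-0.33  0.12 -0.05]
shift cm now [0.1  0.18 0.43] after turn [0.1  0.18 0.43]
```

Request:
arm_command(
  steps=[
    [[0.1,0.25,0.35],[-0.3,0.1,0]],
    [[0,0,0.1],[0,0,0]],
  ],
)

```text
time: 48.85
eef_pos: [0.5115, 0.289, 0.0662]
orientation: [-2.351, 2.082, -0.0]
force: [0.0, 0.4, -0.3]
gripper_width: 0.0881
```

Request:
arm_command(
  steps=[
    [[0,0,0],[0,0,0]],
    [[0,0,0],[0,0,0]],
    [[0,0,0],[0,0,0]],
    [[0,0,0],[0,0,0]],
    [[0,0,0],[0,0,0]],
    [[0,0,0],[0,0,0]],
  ],
  hand=0,
)

```text
time: 49.6
eef_pos: [0.513, 0.2893, 0.0683]
orientation: [-2.349, 2.08, -0.003]
force: [-0.6, -0.3, 0.3]
gripper_width: 0.0493
```

```bash
python3 -c "
from h import *
go(.58,-.0863,.21,-83)"
```

```text
pos [0.513  0.2893 0.0683] t 49.6 w 0.0493
turn deg [-0.24  0.08 -0.04]
shift cm now [ 38.08  -2.16 -14.21] after turn [ 38.1   -2.08 -14.17]
```

Request:
arm_command(
  steps=[
    [[0,0,-1.5],[-0.2,0,0]],
    [[0,0,-2.5],[0,0,0]],
    [[0,0,-3.5],[0,0,0]],
    [[0,0,-3.5],[0,0,0]],
    [[0,0,-3.2],[0,0,0]],
    [[0,0,-1.8],[0,0,0]],
    [[2,-0.3,0],[0,0,0]],
    [[4,-0.2,-0.1],[0.2,0,0]],
    [[4,-0.2,-0.1],[0.2,0,0]],
    [[4,-0.2,-0.1],[0.2,0,0]],
    [[4,-0.2,-0.1],[0.2,0,0]],
  ],
)

```text
time: 50.98
eef_pos: [0.5392, 0.1031, 0.2291]
orientation: [2.352, -2.071, -0.001]
force: [0.1, 0.6, -3.7]
gripper_width: 0.0496
```

```bash
python3 -c "
from h import *
go(.58,-.0863,.21,-83)"
```

```text
pos [0.5392 0.1031 0.2291] t 50.975 w 0.0496
turn deg [ 0.34 -0.25  0.27]
shift cm now [19.3  -1.66  1.98] after turn [19.3  -1.74  1.91]
```

Request:
arm_command(
  steps=[
    [[4,-0.2,0],[0.4,-0.2,0.2]],
    [[4,-0.3,0],[0.2,0,0]],
    [[4,-0.3,0],[0.2,0,0]],
    [[4,-0.3,0],[0.2,0,0]],
    [[2,-0.2,0],[0,0,0]],
    [[0.7,0,0],[0,0,0]],
    [[0,0,0],[0,0,0]],
  ],
)

```text
time: 51.85
eef_pos: [0.5667, -0.0945, 0.2173]
orientation: [2.343, -2.085, -0.012]
force: [0.6, 0.3, -4.3]
gripper_width: 0.0493
```

```bash
python3 -c "
from h import *
go(.58,-.0863,.0703,-83)"
```

```text
pos [ 0.5667 -0.0945  0.2173] t 51.85 w 0.0493
turn deg [ 0.52  0.12 -0.34]
shift cm now [-0.63 -1.55 14.68] after turn [-0.65 -1.42 14.7 ]
```

Request:
arm_command(
  steps=[
    [[-0.65,-1.45,0],[0.5,0.1,-0.3]],
    [[0,0,0],[0,0,0]],
    [[0,0,2],[0,0,0]],
    [[0,0,3],[0,0,0]],
    [[0,0,3],[0,0,0]],
    [[0,0,2],[0,0,0]],
    [[0,0,0.5],[0,0,0]],
    [[0,0,0],[0,0,0]],
  ],
)

```text
time: 52.85
eef_pos: [0.5792, -0.0794, 0.1041]
orientation: [2.36, -2.073, -0.006]
force: [-0.4, -0.9, -4.4]
gripper_width: 0.0494
```

```bash
python3 -c "
from h import *
go(.58,-.0863,.0703,-83)"
```

```text
pos [ 0.5792 -0.0794  0.1041] t 52.85 w 0.0494
turn deg [0.17 0.15 0.42]
shift cm now [0.7  0.   3.38] after turn [0.7  0.01 3.38]
```

Request:
arm_command(
  steps=[
    [[0.7,0,0.5],[0.1,0.1,0.4]],
    [[0,0,0.8],[0,0,0]],
    [[0,0,0.8],[0,0,0]],
    [[0,0,0.2],[0,0,0]],
  ],
)

```text
time: 53.35
eef_pos: [0.5823, -0.0873, 0.0822]
orientation: [-2.351, 2.08, -0.005]
force: [-0.2, -0.1, -4.3]
gripper_width: 0.0492
```

```bash
python3 -c "
from h import *
go(.58,-.0863,.0703,-83)"
```

```text
pos [ 0.5823 -0.0873  0.0822] t 53.35 w 0.0492
turn deg [-0.21 -0.05 -0.01]
shift cm now [-0.13  0.22  1.19] after turn [-0.13  0.21  1.19]
```

Request:
arm_command(
  steps=[
    [[-0.13,0.25,0.4],[-0.25,0,0]],
    [[0,0,0.4],[0,0,0]],
    [[0,0,0.2],[0,0,0]],
  ],
)

```text
time: 53.72
eef_pos: [0.5797, -0.0862, 0.0718]
orientation: [2.352, -2.081, 0.001]
force: [0.5, 0.3, -4.7]
gripper_width: 0.0494
```

```bash
python3 -c "
from h import *
go(.58,-.0863,.0703,-83)"
```

```text
pos [ 0.5797 -0.0862  0.0718] t 53.725 w 0.0494
turn deg [ 0.03 -0.06 -0.  ]
shift cm now [ 0.01 -0.03  0.15] after turn [ 0.01 -0.03  0.15]
```

Request:
arm_command(
  steps=[
    [[0,0,0.2],[0,0,0]],
    [[0,0,0.1],[0,0,0]],
  ],
)

```text
time: 53.98
eef_pos: [0.5805, -0.0862, 0.0705]
orientation: [2.353, -2.081, 0.002]
force: [-3.7, 0.3, 5.2]
gripper_width: 0.0495
```

Request:
arm_command(
  steps=[
    [[0,0,0],[0,0,0]],
    [[0,0,0],[0,0,0]],
    [[0,0,0],[0,0,0]],
    [[0,0,0],[0,0,0]],
  ],
  hand=8.5,
)

```text
time: 54.48
eef_pos: [0.5827, -0.0868, 0.072]
orientation: [-2.351, 2.08, -0.009]
force: [-0.1, -0.1, 0.2]
gripper_width: 0.085
```

Request:
arm_command(
  steps=[
    [[0,0,-2],[0,0,0]],
    [[0,0,-3],[0,0,0]],
    [[0,0,-4],[0,0,0]],
    [[0,0,-4],[0,0,0]],
    [[-2,0.5,-0.8],[0,0,0]],
    [[-4,1,0],[0,0,0]],
    [[-5,1.3,0],[0,0,0]],
    [[-5,1.3,0],[0,0,0]],
    [[-5,1.3,0],[0,0,0]],
    [[-5,1.3,0],[0,0,0]],
    [[-5,1.3,0],[0,0,0]],
    [[-4,1,0],[0,0,0]],
  ],
)

```text
time: 55.98
eef_pos: [0.4385, 0.2627, 0.2128]
orientation: [-2.348, 2.087, -0.003]
force: [0.3, 0.3, -0.3]
gripper_width: 0.0851
```

```bash
python3 - <<'E'
from m import *
meas([("coil",.4262,.29,.098),("sol",.578,-.086,.102),("motor",.561,.049,.106)])
go(.426,.29,.062,-84)
E
```

```text
top coil circ [0.4203 0.2877] 0.031 rect [0.4216 0.2878] [0.0454 0.0462] 6.7 z 0.0971 239
top sol circ [ 0.5747 -0.0883] 0.025 rect [ 0.574  -0.0885] [0.0471 0.0476] 88.6 z 0.1013 349
top motor circ [0.5593 0.0482] 0.0299 rect [0.5588 0.0476] [0.0567 0.0575] 0.1 z 0.1053 533
scene coil circ [0.4256 0.2909] 0.0313 rect [0.4271 0.2916] [0.0465 0.047 ] 4.9 z 0.0968 187
scene sol circ [ 0.5787 -0.0863] 0.0264 rect [ 0.5791 -0.0841] [0.0485 0.0475] 38.0 z 0.1005 153
scene motor circ [0.5644 0.0519] 0.031 rect [0.5635 0.0525] [0.0608 0.0574] 25.2 z 0.105 257
pos [0.4379 0.2641 0.2127] t 56.075 w 0.0852
turn deg [-0.05 -0.03  0.95]
shift cm now [-2.73  0.88 15.07] after turn [-2.7   0.91 15.07]
```

Request:
arm_command(
  steps=[
    [[-2.7,0.9,0],[0,0,0.9]],
    [[0,0,0],[0,0,0]],
    [[0,0,2],[0,0,0]],
    [[0,0,3],[0,0,0]],
    [[0,0,0],[0,0,0]],
  ],
  hand=8.8,
)

```text
time: 56.7
eef_pos: [0.4222, 0.2872, 0.1591]
orientation: [2.335, -2.094, 0.003]
force: [0.1, 0.0, 0.2]
gripper_width: 0.0882
```

```bash
python3 -c "
from h import *
go(.4263,.2899,.063,-84)"
```

```text
pos [0.4222 0.2872 0.1591] t 56.7 w 0.0882
turn deg [ 0.15 -0.28  0.22]
shift cm now [-0.28 -0.46  9.61] after turn [-0.23 -0.43  9.61]
```

Request:
arm_command(
  steps=[
    [[-0.25,-0.3,1.2],[0.1,-0.25,0.2]],
    [[0,0,2],[0,0,0]],
    [[0,0,2],[0,0,0]],
    [[0,0,2],[0,0,0]],
    [[0,0,1.5],[0,0,0]],
  ],
)

```text
time: 57.32
eef_pos: [0.4306, 0.2907, 0.0741]
orientation: [-2.325, 2.099, -0.005]
force: [-0.6, 0.7, -0.4]
gripper_width: 0.0884
```

```bash
python3 -c "
from h import *
go(.4263,.2899,.063,-84)"
```

```text
pos [0.4306 0.2907 0.0741] t 57.325 w 0.0884
turn deg [-0.52  0.22 -0.15]
shift cm now [0.04 0.45 1.11] after turn [0.04 0.44 1.11]
```

Request:
arm_command(
  steps=[
    [[0,0.5,0.6],[-0.5,0.2,-0.1]],
    [[0,0,0.5],[0,0,0]],
    [[0,0,0],[0,0,0]],
  ],
)

```text
time: 57.7
eef_pos: [0.4257, 0.2901, 0.0625]
orientation: [2.333, -2.103, -0.001]
force: [0.9, 0.6, -0.3]
gripper_width: 0.0879
```

```bash
python3 -c "
from h import *
go(.4263,.2899,.063,-84)"
```

```text
pos [0.4257 0.2901 0.0625] t 57.7 w 0.0879
turn deg [ 0.02  0.   -0.07]
shift cm now [ 0.03 -0.06 -0.05] after turn [ 0.03 -0.06 -0.05]
```

Request:
arm_command(
  steps=[
    [[0,0,0],[0,0,0]],
    [[0,0,0],[0,0,0]],
    [[0,0,0],[0,0,0]],
    [[0,0,0],[0,0,0]],
    [[0,0,0],[0,0,0]],
    [[0,0,0],[0,0,0]],
  ],
  hand=0,
)

```text
time: 58.45
eef_pos: [0.427, 0.2907, 0.0642]
orientation: [-2.332, 2.101, -0.001]
force: [0.4, 0.3, 0.2]
gripper_width: 0.0458
```

```bash
python3 -c "
from h import *
go(.505,-.0275,.22,-84)"
```

```text
pos [0.427  0.2907 0.0642] t 58.45 w 0.0458
turn deg [-0.15  0.07 -0.05]
shift cm now [ 32.44  -4.51 -15.6 ] after turn [ 32.46  -4.44 -15.58]
```

Request:
arm_command(
  steps=[
    [[0,0,-1.5],[-0.1,0,0]],
    [[0,0,-2.5],[0,0,0]],
    [[0,0,-3.5],[0,0,0]],
    [[0,0,-3.5],[0,0,0]],
    [[0,0,-3.2],[0,0,0]],
    [[0,0,-1.8],[0,0,0]],
    [[2,-0.3,0],[0,0,0]],
    [[4,-0.5,-0.1],[0.2,0,0]],
    [[4,-0.5,-0.1],[0.2,0,0]],
    [[4,-0.5,-0.1],[0.2,0,0]],
    [[4,-0.5,-0.1],[0.2,0,0]],
  ],
)

```text
time: 59.82
eef_pos: [0.4656, 0.1109, 0.2379]
orientation: [-2.333, 2.089, -0.01]
force: [0.3, -0.6, -4.4]
gripper_width: 0.0458
```

```bash
python3 -c "
from h import *
go(.5066,-.0272,.21,-84)"
```

```text
pos [0.4656 0.1109 0.2379] t 59.825 w 0.0458
turn deg [-0.69  0.11  0.32]
shift cm now [14.18 -2.52  2.8 ] after turn [14.16 -2.63  2.79]
```

Request:
arm_command(
  steps=[
    [[4,-0.6,0],[-0.5,0.1,0.3]],
    [[4,-0.7,0],[0,0,0]],
    [[3.5,-0.7,0],[0,0,0]],
    [[1.7,-0.4,0],[0,0,0]],
    [[0.5,0,0],[0,0,0]],
    [[0,0,0],[0,0,0]],
  ],
)

```text
time: 60.58
eef_pos: [0.503, -0.028, 0.2402]
orientation: [-2.328, 2.104, -0.001]
force: [-0.1, 0.5, -4.2]
gripper_width: 0.0461
```

```bash
python3 -c "
from h import *
go(.5066,-.0272,.0662,-84)"
```

```text
pos [ 0.503  -0.028   0.2402] t 60.575 w 0.0461
turn deg [-0.17  0.13 -0.2 ]
shift cm now [-0.   -0.32 17.4 ] after turn [-0.04 -0.37 17.4 ]
```

Request:
arm_command(
  steps=[
    [[0,-0.3,1],[-0.1,0.1,-0.2]],
    [[0,0,2.5],[0,0,0]],
    [[0,0,3],[0,0,0]],
    [[0,0,3],[0,0,0]],
    [[0,0,3],[0,0,0]],
    [[0,0,1],[0,0,0]],
    [[0,0,0],[0,0,0]],
  ],
)

```text
time: 61.45
eef_pos: [0.5054, -0.0202, 0.0992]
orientation: [-2.343, 2.089, 0.003]
force: [0.2, -0.5, -3.1]
gripper_width: 0.0458
```

```bash
python3 -c "
from h import *
go(.5066,-.0272,.0662,-84)"
```

```text
pos [ 0.5054 -0.0202  0.0992] t 61.45 w 0.0458
turn deg [-0.02  0.15  0.56]
shift cm now [ 0.72 -0.04  3.29] after turn [ 0.71 -0.05  3.3 ]
```

Request:
arm_command(
  steps=[
    [[0.7,0,0.5],[0,0.15,0.55]],
    [[0,0,0.8],[0,0,0]],
    [[0,0,0.8],[0,0,0]],
    [[0,0,0.2],[0,0,0]],
  ],
)

```text
time: 61.95
eef_pos: [0.5092, -0.0278, 0.0781]
orientation: [-2.331, 2.1, -0.009]
force: [-0.1, -0.4, -2.8]
gripper_width: 0.046
```

```bash
python3 -c "
from h import *
go(.5066,-.0272,.0662,-84)"
```

```text
pos [ 0.5092 -0.0278  0.0781] t 61.95 w 0.046
turn deg [-0.38 -0.08 -0.02]
shift cm now [-0.09  0.26  1.19] after turn [-0.09  0.26  1.19]
```

Request:
arm_command(
  steps=[
    [[-0.08,0.28,0.4],[-0.38,-0.1,0]],
    [[0,0,0.4],[0,0,0]],
    [[0,0,0.2],[0,0,0]],
  ],
)

```text
time: 62.32
eef_pos: [0.5064, -0.0273, 0.0676]
orientation: [-2.334, 2.102, 0.0]
force: [-0.0, 0.4, -3.0]
gripper_width: 0.046
```

```bash
python3 -c "
from h import *
go(.5066,-.0272,.0662,-84)"
```

```text
pos [ 0.5064 -0.0273  0.0676] t 62.325 w 0.046
turn deg [-0.    0.02 -0.02]
shift cm now [-0.01 -0.02  0.14] after turn [-0.01 -0.02  0.14]
```

Request:
arm_command(
  steps=[
    [[0,0,0.2],[0,0,0]],
    [[0,0,0.1],[0,0,0]],
  ],
)

```text
time: 62.58
eef_pos: [0.5071, -0.0274, 0.0663]
orientation: [-2.334, 2.102, -0.0]
force: [-3.4, -0.0, 7.5]
gripper_width: 0.0459
```

Contact. Release, rise, and back off to view.

Request:
arm_command(
  steps=[
    [[0,0,0],[0,0,0]],
    [[0,0,0],[0,0,0]],
    [[0,0,0],[0,0,0]],
    [[0,0,0],[0,0,0]],
  ],
  hand=8.3,
)

```text
time: 63.08
eef_pos: [0.5091, -0.0275, 0.0678]
orientation: [-2.332, 2.1, -0.006]
force: [1.2, -0.2, -0.4]
gripper_width: 0.0822
```

Request:
arm_command(
  steps=[
    [[0,0,-2],[0,0,0]],
    [[0,0,-3],[0,0,0]],
    [[0,0,-4],[0,0,0]],
    [[0,0,-4],[0,0,0]],
    [[0,0,-2],[0,0,0]],
    [[-3,0,0],[0,0,0]],
    [[-5,0,0],[0,0,0]],
    [[-5,0,0],[0,0,0]],
    [[-5,0,0],[0,0,0]],
    [[-5,0,0],[0,0,0]],
    [[-4,0,0],[0,0,0]],
    [[0,0,0],[0,0,0]],
  ],
)

```text
time: 64.58
eef_pos: [0.4801, 0.2486, 0.2227]
orientation: [-2.327, 2.103, -0.007]
force: [-0.1, -0.9, 0.4]
gripper_width: 0.0829
```

```bash
python3 - <<'E'
from m import *
meas([("coil",.504,-.027,.1),("sol",.578,-.086,.102),("motor",.561,.049,.106),("pin",.513,-.28,.051)])
print(manip.observe()["eef_pos"],manip.observe()["time"])
a,*_=snap("top");b,*_=snap("scene")
cv2.imwrite("pics/end.png",np.hstack([a[100:300,150:450],b[80:280,150:450]])[...,::-1])
E
```

```text
top coil circ [ 0.5014 -0.0296] 0.0312 rect [ 0.5015 -0.0297] [0.046 0.046] 6.5 z 0.0992 367
top sol circ [ 0.5742 -0.0881] 0.0249 rect [ 0.574  -0.0884] [0.047 0.048] 88.3 z 0.1013 358
top motor circ [0.5597 0.0481] 0.03 rect [0.559  0.0476] [0.0567 0.0575] 0.9 z 0.1052 528
top pin circ [ 0.5113 -0.281 ] 0.0159 rect [ 0.5111 -0.281 ] [0.0282 0.03  ] 1.0 z 0.0504 129
scene coil circ [ 0.5056 -0.0254] 0.0313 rect [ 0.5056 -0.0251] [0.0472 0.0445] 6.3 z 0.0984 140
scene sol circ [ 0.5786 -0.0824] 0.027 rect [ 0.5796 -0.0831] [0.0495 0.048 ] 52.5 z 0.1004 158
scene motor circ [0.5625 0.0532] 0.0319 rect [0.5636 0.0527] [0.0624 0.0555] 42.5 z 0.1047 255
scene pin circ [ 0.5134 -0.2751] 0.0179 rect [ 0.5145 -0.277 ] [0.0335 0.0296] 49.5 z 0.0491 48
[0.48043186 0.24633445 0.22254724] 64.675
```

View pics/end.png

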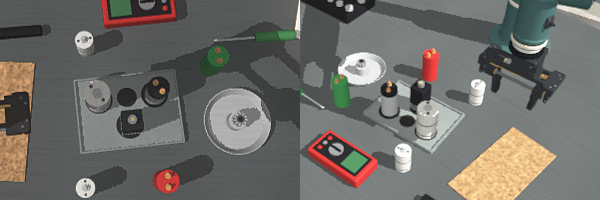

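All three parts stand on the tray again, the pinion is in the dish, and the arm is clear, so I'm handing in.

```bash
python3 -c "
from rig import manip
print(manip.job_done())"
```

```text
the job is handed in; nothing more can be done
None
```

The job is done in the order asked, and I handed it in at about 65 s of the 136 s allowed. I moved the coil, solenoid and motor to the cork mat, then put the pinion gear-up in the dish. After that I returned the motor, solenoid and coil to their spots on the tray.

**Tall parts:** the last pictures show all three upright. In the top camera the motor and coil are within about 1 mm of where they started. The solenoid is about 2.5 to 3 mm off along x in the top camera and about 1 mm in the scene camera; I left it as it was.

**Pinion:** it stands upright within about 3 mm of the dish centre.

**Not touched:** I never approached the multimeter, ratchet, screwdriver or the look-alike parts. The meter and look-alikes stand unmoved in the final view, which cuts off most of the ratchet and screwdriver.

**Disagreement:** the two cameras differ from each other by a steady 3 to 5 mm in x and y. I used their average, which matched the gripper's own position along the jaws when I released the coil. Put-down forces peaked at about 13 N of the readings I saw.

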